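# Fill the kaleidoscope's bead chamber

### The arm

A 7-joint arm with a two-finger parallel gripper is mounted at the origin on the work surface. World frame = base frame: x ahead of the robot, y to its left, z up, the work surface at z = 0. Lengths are in mm, angles in rad, forces in N, time in s.
With the tool pointing down it reaches from about 400 to 900 mm from the base axis. Payload 5.5 kg.
Tool frame: the origin (TCP) lies midway between the tips of the shut fingers; the grasp point (between the pads) lies 19 mm behind it; y points along the fingers, z is the direction in which the jaws open and shut, and the axes are right-handed (so a half turn about y gives the same grasp; the last joint's range is limited). The gripper opens to 92 mm and grips with 3 to 60 N. Pads are 19 mm wide; open, the fingers measure 130 mm over their backs; the gripper's body (75 mm by 190 mm) begins 47 mm behind the grasp point.
Start: joints at [1.397, 0.501, -0.427, 1.55, 0.221, 1.138, -0.21], TCP at [275.009, -588.957, 226.729] pointing down, gripper open.
Joint ranges: [-2.88, 2.88], [-0.31, 2.03], [-1.54, 1.56], [0.2, 2.42], [-1.41, 4.55], [0.19, 2.02], [-2.57, 2.57]. Speed limits (rad/s): [2.57, 2.57, 3.14, 3.14, 3.14, 3.14, 3.14].

### API

Orientations are given as a 3x3 rotation matrix whose columns are the frame's x, y, z axes.
In Python, from station import arm, optics gives the robot as it stands.
- The arm moves only by the shell command python3 -m pendant 'ROWS'. ROWS is a JSON object of lists of equal length, an entry for each row: "offset": the shift along the tool's x, y, z in cm, a list of three; "turn": the turn, a rotation vector about the tool's x, y, z in degrees, a list of three; "grip": the opening in per cent of the stroke, from 0 (shut) to 100 (fully open). In form: {"offset": [[dx, dy, dz], ...], "turn": [[ax, ay, az], ...], "grip": [grip, ...]}. A call has 1 to 20 rows; each row shifts and turns the commanded pose from where the row before left it, along the tool's axes as they then stand; what a row does not reach is not made up. A row lasts 1/12 s, in which the tool goes at most 41.7 mm and 7.16 degrees, less where a joint would pass 70% of its speed; a pose out of reach is approached as far as the arm can. A call with a gripper value outside its range is refused whole. The fingers move at their own pace and stop on an object; the grip force is fixed at half the most. Time passes only in rows, so rows that do not move let the fingers close. It gives the time, the measured TCP pose, the force and the opening at its end, in the units of the state.
- arm.observe(): the state, without advancing time (a new reading comes with each control period).
- optics.read_camera(name): name is "side" or "top" or "wrist"; returns the picture (420x560x3 uint8, blue, green, red); there is no depth.
- optics.get_calibration(name): a dict with "mtx" (3x3 intrinsics, pixels), "rvec" (rotation vector, rad) and "tvec" (3), from world to camera coordinates, as OpenCV has them; the wrist camera has in their place "tool_from_camera" (4x4, takes a point from camera to tool coordinates, whose origin is the TCP and whose axes are the tool frame's). Camera axes: x right, y down, z forward; pixel columns grow to the right and rows downward; lengths in mm; the calibration is good to about 2 mm. A picture is of the moment at which its call begins: read the wrist's pose just before it. get_calibration takes no time and is no camera call.
- arm.hand_in(): hands the job in, once; it reports no verdict.
The state is a dict: "clock": time; "q": joint angles; "dq": joint speeds; "joint_efforts": joint torques, N m; "eef_pos": TCP position; "tool_rot": TCP orientation; "contact_force": force on the tool from outside, world axes, zero at the start; "torque": the same for the moment, N m; "finger_gap": opening from 0.0 (shut) to 1.0 (fully open).
Only numpy, scipy, OpenCV 4.12 (cv2) and the standard library are available. Lean on these libraries where they do the work, as an engineer would, in place of code of your own. Each camera call takes 0.05 s, during which the arm holds its last target.

### The job

Pour all eight glass pieces from the orange cup into the open chamber on top of the blue kaleidoscope, then stand the empty cup upright with its whole foot on the cork mat and shut the chamber's clear lid completely. Leave the mirror strips, the tape and the little jar where they are.

Things in the scene. Friction and masses are not known exactly. Their poses are not given: they have to be found in the camera images.
- cup_center (a point): Orange plastic cup holding the eight pieces, open on top: 70 mm high, outside diameter 64 mm at the foot, 96 mm at the rim (straight sides), wall 3 mm, floor 5 mm, about 100 g empty. Point on its axis, 35 mm above its underside. z up the axis, +x towards its grip plate; the pouring lip is the rim opposite, at x = -48 mm. At first the grip points to the robot's left (+y), give or take 30 degrees.
- cup_grip (a point): Point in the cup's grip, a flat upright plate 14 mm thick (along y), standing out from the wall to 102 mm from the cup's axis, from 19 to 65 mm above the underside. This point is 78 mm from the axis, 42 mm above the underside; axes as the cup's. Pinch the plate across its thickness, from above or leaning away from the cup.
- cup_foot (a point): Centre of the underside of the cup; axes as the cup's.
- chamber (a point): Centre of the floor of the kaleidoscope's bead chamber. Fat blue barrel, 108 mm in diameter, yellow and red bands, white top, fixed upright on a round wooden base (150 mm across, 16 mm high). The chamber is its open top: inside diameter 100 mm, 45 mm deep, floor 85 and rim 130 mm above the table. z up; -x points to the lid's hinge (roughly towards the robot).
- lid_hinge (a point): Middle of the lid's hinge line, on the rim of the kaleidoscope, 60 mm to the -x side of the chamber's axis and 134 mm above the table; fixed axes as the chamber's; the hinge line runs along y.
- lid_edge (a point): Outer face of the lid at its free edge, 114 mm from the hinge line: a small blue tab 30 mm wide, running from 111 to 129 mm from the hinge. Moves with the lid. Its x axis points from the hinge to the edge, z out of the lid's outer face.
- lid (a joint): Angle (rad) of the clear round lid with a blue rim (disc 108 mm in diameter, 5 to 7 mm thick): 0 lies shut on the rim, 1.57 stands upright; 1.8 is its stop, leaning back towards the robot. Stiff hinge (about 0.07 N m): it stays wherever it is left, so it must be pushed all the way down.
- mat_top (a point): Centre of the top of a round cork mat, 130 mm in diameter and 4 mm thick, fixed flat on the table; z up.
- mirrors: Bystander: loose stack of three mirror strips lying flat, 150 mm along y, 46 mm along x, 12 mm high; origin at the centre of the underside.
- tape: Bystander: green roll of tape lying flat, 90 mm in diameter, 24 mm high; origin at the centre of the underside.
- canister: Bystander: small clear jar with a white cap, standing, 50 mm in diameter, 60 mm high; origin at the centre of the underside.
- bead0_center (a point): Centre of the red ball: glass ball, 22 mm in diameter, 14 g; starts in the cup.
- bead1_center (a point): Centre of the yellow bean: chunky bean shape with round ends, 26 mm long, 19 mm thick, 13 g; starts in the cup.
- bead2_center (a point): Centre of the green ball: glass ball, 22 mm in diameter, 14 g; starts in the cup.
- bead3_center (a point): Centre of the blue bean: chunky bean shape with round ends, 26 mm long, 19 mm thick, 13 g; starts in the cup.
- bead4_center (a point): Centre of the purple ball: glass ball, 22 mm in diameter, 14 g; starts in the cup.
- bead5_center (a point): Centre of the turquoise bean: chunky bean shape with round ends, 26 mm long, 19 mm thick, 13 g; starts in the cup.
- bead6_center (a point): Centre of the pink ball: glass ball, 22 mm in diameter, 14 g; starts in the cup.
- bead7_center (a point): Centre of the white bean: chunky bean shape with round ends, 26 mm long, 19 mm thick, 13 g; starts in the cup.

How it is judged (in metres and radians):
On the way:
1. all eight pieces are in the chamber, poured from the tipped cup held at the kaleidoscope (cup tilted more than 0.6 rad, its centre within 0.2 m) (horizontal distance between each of bead0_center, bead1_center, bead2_center, bead3_center, bead4_center, bead5_center, bead6_center, bead7_center and chamber below 0.05 m and z of bead0_center in the frame of chamber between 0 and 0.045 m and z of bead1_center in the frame of chamber between 0 and 0.045 m and z of bead2_center in the frame of chamber between 0 and 0.045 m and z of bead3_center in the frame of chamber between 0 and 0.045 m and z of bead4_center in the frame of chamber between 0 and 0.045 m and z of bead5_center in the frame of chamber between 0 and 0.045 m and z of bead6_center in the frame of chamber between 0 and 0.045 m and z of bead7_center in the frame of chamber between 0 and 0.045 m and angle between cup_center's own z axis and vertical above 0.6 rad and horizontal distance between cup_center and chamber below 0.2 m and height (world z) of cup_center above 0.1 m), for 0.1 s.
At the end, for the whole second after the job is handed in: All eight pieces lie in the chamber below its rim; the lid is shut (angle under 0.06 rad) and still; the cup stands upright (within 0.1 rad) on the cork mat, its foot's centre within 35 mm of the mat's centre, so that the whole foot is on it (horizontal distance between each of bead0_center, bead1_center, bead2_center, bead3_center, bead4_center, bead5_center, bead6_center, bead7_center and chamber below 0.05 m and z of bead0_center in the frame of chamber between 0 and 0.045 m and z of bead1_center in the frame of chamber between 0 and 0.045 m and z of bead2_center in the frame of chamber between 0 and 0.045 m and z of bead3_center in the frame of chamber between 0 and 0.045 m and z of bead4_center in the frame of chamber between 0 and 0.045 m and z of bead5_center in the frame of chamber between 0 and 0.045 m and z of bead6_center in the frame of chamber between 0 and 0.045 m and z of bead7_center in the frame of chamber between 0 and 0.045 m and value of joint lid below 0.06 rad and angle between cup_foot's own z axis and vertical below 0.1 rad and horizontal distance between cup_foot and mat_top below 0.035 m and z of cup_foot in the frame of mat_top between -0.004 and 0.006 m and velocity of joint lid below 0.1 rad/s); the robot touches nothing.
It fails at once if the stack of mirror strips is pushed more than 30 mm from its place or tipped (distance of mirrors from where it was at the start of the episode above 0.03 m or angle between mirrors's own z axis and vertical above 0.5 rad).
It fails at once if the roll of tape is pushed more than 30 mm from its place or tipped (distance of tape from where it was at the start of the episode above 0.03 m or angle between tape's own z axis and vertical above 0.5 rad).
It fails at once if the little jar is pushed more than 30 mm from its place or tipped (distance of canister from where it was at the start of the episode above 0.03 m or angle between canister's own z axis and vertical above 0.5 rad).
It also fails if it takes over 72 s, if anything falls off the work surface, if the arm or the gripper's body presses on something with over 40 N, if the wrist force passes 120 N, or if a joint passes its speed limit or range.

## Working session

There is one attempt and no reset: what is moved stays moved. The work goes in short steps, Python scripts to look and compute and a shell command to move; the robot and the scene stay as the last step left them, time stands still between calls to the robot, and variables do not carry over. Pictures are saved under pics/ and viewed, and the job is handed in when it is done.

```bash
ls; mkdir -p pics; python3 - <<'E'
from station import arm, optics
import cv2
s=arm.observe(); print(s)
for n in ["side","top","wrist"]:
    im=optics.read_camera(n); cv2.imwrite(f"pics/{n}0.png",im)
    print(n,optics.get_calibration(n))
E
```

```text
pics
{'clock': 0.0, 'q': array([ 1.39722264,  0.50184278, -0.42677928,  1.55144693,  0.22079398,
        1.13830563, -0.21032644]), 'dq': array([ 0.00155934, -0.00052875, -0.00117481,  0.00049843,  0.00301857,
       -0.00088048,  0.00079682]), 'joint_efforts': array([ 7.45194793e-04, -5.66593409e+01, -5.81601351e+00, -2.79118824e+01,
       -6.87885750e-02,  3.08819069e-02,  1.10073747e-04]), 'eef_pos': array([ 274.61893484, -588.36290192,  225.68176419]), 'tool_rot': array([[-9.06114921e-01, -7.66077356e-04,  4.23030924e-01],
       [-4.23031613e-01,  1.79153843e-03, -9.06113152e-01],
       [-6.37233911e-05, -9.99998102e-01, -1.94741464e-03]]), 'contact_force': array([-0.09125114,  0.91051697,  0.11489075]), 'torque': array([ 0.01923294,  0.00143438, -0.0401663 ]), 'finger_gap': 1.0005577557492242}
side {'mtx': array([[489.57528472,   0.        , 283.04275231],
       [  0.        , 489.57528472, 209.04878802],
       [  0.        ,   0.        ,   1.        ]]), 'rvec': array([ 0.12903861, -2.75688547,  1.46668916]), 'tvec': array([ 566.31690592,  125.30537464, 1224.32252943])}
top {'mtx': array([[495.80402695,   0.        , 277.45542515],
       [  0.        , 495.80402695, 205.40861164],
       [  0.        ,   0.        ,   1.        ]]), 'rvec': array([ 2.1419333, -2.1936237,  0.0947603]), 'tvec': array([   9.00984881,  579.94341172, 1467.31456842])}
wrist {'mtx': array([[302.78794965,   0.        , 277.53528842],
       [  0.        , 302.78794965, 215.84794815],
       [  0.        ,   0.        ,   1.        ]]), 'tool_from_camera': array([[-3.52828356e-04,  9.50379972e-01,  3.11091280e-01,
        -8.54723890e+01],
       [ 1.10294858e-04, -3.11091261e-01,  9.50380037e-01,
        -1.59029266e+02],
       [ 9.99999932e-01,  3.69632795e-04,  4.93979388e-06,
         2.40334969e-01],
       [ 0.00000000e+00,  0.00000000e+00,  0.00000000e+00,
         1.00000000e+00]])}
```

View pics/top0.png

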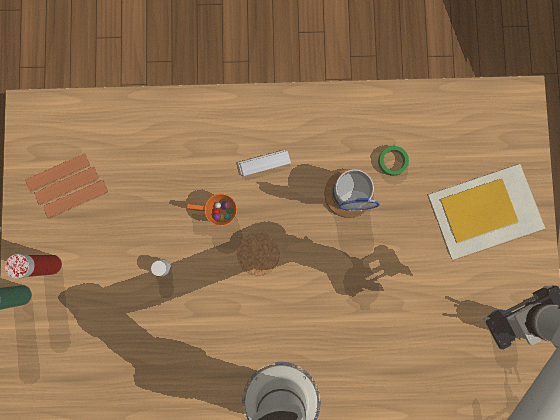

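View pics/side0.png

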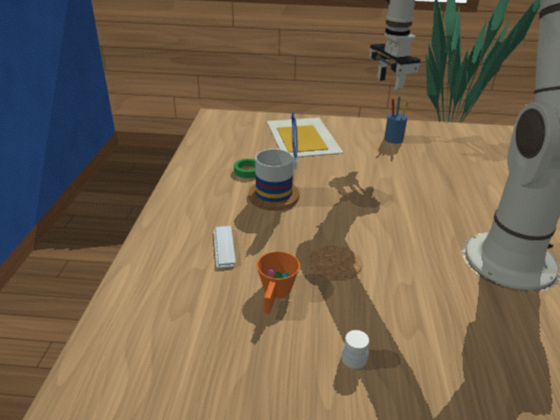

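View pics/wrist0.png

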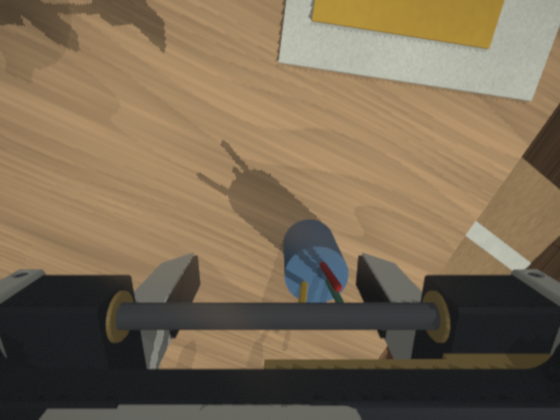

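The top view shows the cup at about (220,209) with its grip pointing left (+y), the mat at (258,253), the kaleidoscope at (353,190) with its lid standing open on the robot side, and the tape at (393,160). The jar is at (160,268) and the mirror strips at (264,163). Next I'll measure positions.

```bash
cat > geo.py <<'E'
import numpy as np, cv2
from station import arm, optics
def cam(name):
    c=optics.get_calibration(name); K=c["mtx"]
    if name=="wrist":
        s=arm.observe(); T=np.eye(4); T[:3,:3]=s["tool_rot"]; T[:3,3]=s["eef_pos"]
        T=T@c["tool_from_camera"]; return K,T[:3,:3],T[:3,3]
    R=cv2.Rodrigues(np.array(c["rvec"]))[0]; return K,R.T,-R.T@np.array(c["tvec"])
def ray(c,uv):
    K,R,o=c; d=R@np.linalg.solve(K,[uv[0],uv[1],1.]); return o,d/np.linalg.norm(d)
def onz(c,uv,z):
    o,d=ray(c,uv); return o+d*(z-o[2])/d[2]
def proj(c,P):
    K,R,o=c; p=K@(R.T@(np.array(P,float)-o)); return p[:2]/p[2]
def tri(rays):
    A=sum(np.eye(3)-np.outer(d,d) for o,d in rays); b=sum((np.eye(3)-np.outer(d,d))@o for o,d in rays)
    return np.linalg.solve(A,b)
def blobs(m,amin=15):
    n,l,s,c=cv2.connectedComponentsWithStats(m.astype(np.uint8)); 
    return [(s[i,4],c[i],s[i,:4],l==i) for i in range(1,n) if s[i,4]>=amin]
E
python3 - <<'E'
from geo import *
im=cv2.imread("pics/top0.png"); hsv=cv2.cvtColor(im,cv2.COLOR_BGR2HSV); c=cam("top")
print("cam",c[2])
H,S,V=cv2.split(hsv)
for a,ce,bb,m in blobs((H>5)&(H<16)&(S>190)&(V>120),60): print("orange",a,ce,bb)
for a,ce,bb,m in blobs((H>35)&(H<90)&(S>100),60): print("green",a,ce,bb)
for a,ce,bb,m in blobs((H>105)&(H<130)&(S>100),10): print("blue",a,ce,bb)
for a,ce,bb,m in blobs((S<40)&(V>170),60): print("white",a,ce,bb)
cv2.imwrite("pics/crop.png",cv2.resize(im[130:300,130:420],None,fx=2.7,fy=2.7,interpolation=cv2.INTER_CUBIC))
s=cv2.imread("pics/side0.png"); cv2.imwrite("pics/crops.png",cv2.resize(s[100:320,190:390],None,fx=2.7,fy=2.7,interpolation=cv2.INTER_CUBIC))
E
```

```text
cam [ 436.29164316  -16.25362655 1516.18369686]
orange 156 [210.31410256 208.21794872] [205 195  15  30]
orange 65 [194.72307692 206.55384615] [187 204  17   6]
green 336 [393.37797619 159.94940476] [378 146  31  29]
blue 53 [360.71698113 199.88679245] [349 198  21   5]
blue 11 [376.09090909 202.45454545] [373 201   6   5]
blue 26 [349.84615385 208.53846154] [339 206  24   4]
white 647 [265.1236476  162.44204019] [240 150  51  26]
white 3514 [492.93682413 212.36311895] [429 164 116  95]
white 67 [346.7761194  194.97014925] [340 184  14  17]
white 181 [158.12707182 267.93370166] [151 261  15  15]
white 822 [298.11192214 386.21289538] [262 366  55  54]
```

View pics/crop.png

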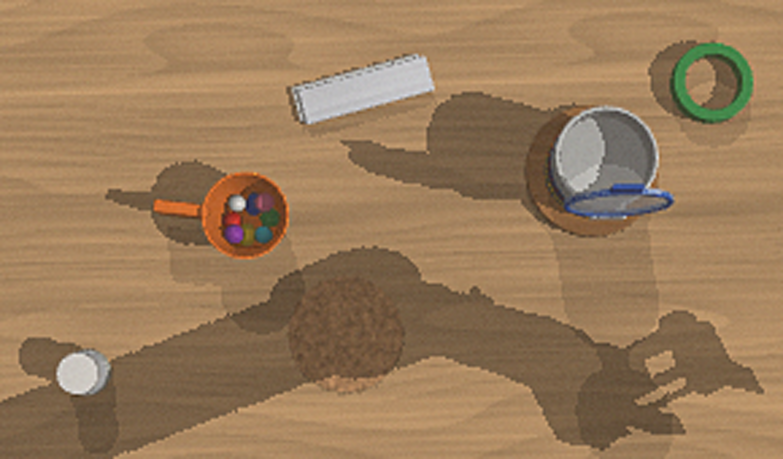

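View pics/crops.png

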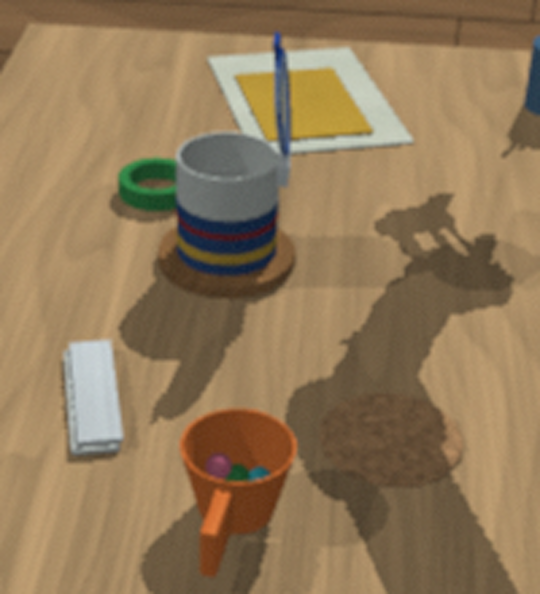

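The enlarged crop shows the cup rim circle centred near crop (245.5,215) and the grip end near (154,208). The kaleidoscope rim centre is near (605,160), the mat centre near (346,335), and the lid leans back towards the robot.

```bash
python3 - <<'E'
from geo import *
c=cam("top"); f=lambda x,y:(130+x/2.7-0.3,130+y/2.7-0.3)
print("rim",onz(c,f(245.5,215),70), "r L/R",onz(c,f(201,215),70),onz(c,f(290,215),70))
print("gripend",onz(c,f(154,208),65))
print("kal",onz(c,f(605,160),130),onz(c,f(551,160),130),onz(c,f(659,160),130),onz(c,f(605,106),130))
print("mat",onz(c,f(346,335),4),onz(c,f(288,335),4),onz(c,f(405,335),4))
print("lid ends",onz(c,f(565,208),188),onz(c,f(673,200),188))
print("base",onz(c,f(590,237),16),onz(c,f(525,165),16))
# orange mask
im=cv2.imread("pics/top0.png"); H,S,V=cv2.split(cv2.cvtColor(im,cv2.COLOR_BGR2HSV))
m=((H>3)&(H<18)&(S>185)&(V>60)); 
b=max(blobs(m&(np.indices(m.shape)[1]<250),60),key=lambda t:t[0]);print(b[:3])
ys,xs=np.nonzero(m);k=(xs<203)&(xs>180)&(ys>195)&(ys<220);print("gripL",xs[k].min(),xs[k].max());
for u in range(186,204):
    q=ys[k][xs[k]==u]
    if len(q):print(u,q.mean(),len(q))
# side view
cs=cam("side"); g=lambda x,y:(190+x/2.7-0.3,100+y/2.7-0.3)
print("side cup rim",onz(cs,g(239,450),70),"kal",onz(cs,g(231,168),130),"mat",onz(cs,g(391,439),4))
E
```

```text
rim [568.43716065 161.68843526  70.        ] r L/R [569.61025327 210.0653904   70.        ] [567.26484665 113.34358918  70.        ]
gripend [578.98183497 262.10992332  65.        ]
kal [ 611.39717996 -221.36621904  130.        ] [ 612.7830393  -165.17272877  130.        ] [ 610.01243817 -277.51439524  130.        ] [ 668.2961386  -223.53543024  130.        ]
mat [436.23039739  58.34251424   4.        ] [437.75514937 123.6184142    4.        ] [434.68069719  -8.00143943   4.        ]
lid ends [ 556.93076309 -171.20805352  188.        ] [ 562.31400392 -278.80053319  188.        ]
base [ 539.22090269 -218.12341687   16.        ] [ 622.33864717 -147.93704261   16.        ]
(np.int32(297), array([207.96632997, 206.53198653]), array([187, 194,  48,  31], dtype=int32))
gripL 187 202
187 205.5 4
188 205.5 4
189 206.0 5
190 206.0 5
191 206.0 5
192 206.5 4
193 206.5 4
194 206.5 4
195 206.5 4
196 206.33333333333334 3
197 207.0 5
198 207.0 5
199 207.0 5
200 207.5 4
201 207.0 5
202 207.5 4
side cup rim [566.82809546 171.42512174  70.        ] kal [ 608.52139737 -192.75192359  130.        ] mat [437.46493213  64.97113446   4.        ]
```

```bash
python3 - <<'E'
from geo import *
t=np.linspace(0,2*np.pi,60)
def ring(im,c,x,y,z,r,col,o,s):
    P=[(proj(c,(x+r*np.cos(a),y+r*np.sin(a),z))-o)*s for a in t]
    cv2.polylines(im,[np.int32(P)],True,col,1)
for n,o in (("top",(130,130)),("side",(190,100))):
    c=cam(n); im=cv2.imread(f"pics/{n}0.png"); 
    im=im[130:300,130:420] if n=="top" else im[100:320,190:390]
    im=cv2.resize(im,None,fx=2.7,fy=2.7,interpolation=cv2.INTER_CUBIC)
    o=np.array(o)
    for args in ((568,162,70,48),(568,162,0,32),(611,-221,130,54),(611,-221,16,75),(436,58,4,65)):
        ring(im,c,*args,(0,255,0),o,2.7)
    a=np.array([np.sin(.12),np.cos(.12)])
    P=[(proj(c,(568+a[0]*r,162+a[1]*r,65))-o)*2.7 for r in (48,102)]
    cv2.polylines(im,[np.int32(P)],False,(255,255,0),1)
    cv2.imwrite(f"pics/ov_{n}.png",im)
E
```

```text
(no output)
```

View pics/ov_top.png

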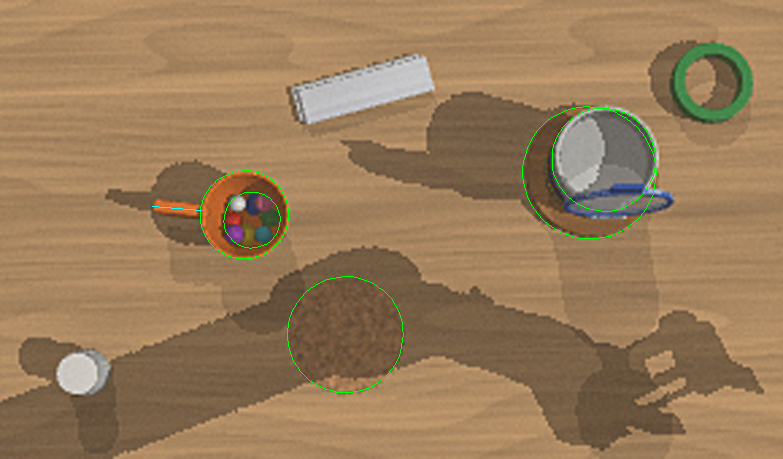

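View pics/ov_side.png

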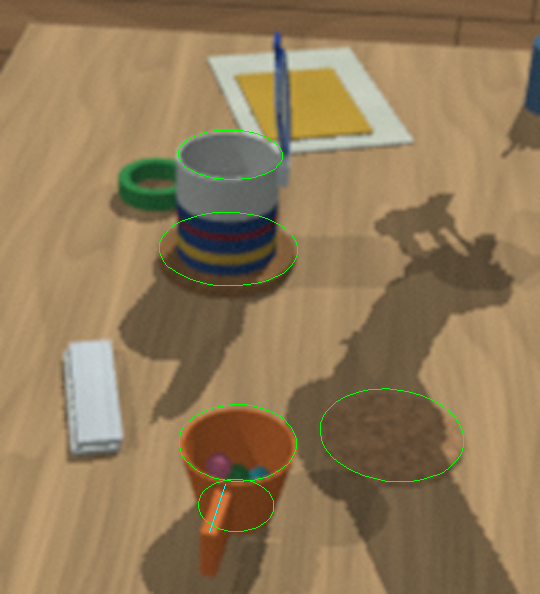

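Measured positions, which agree between the two views to about 4 mm:

| Point | x (mm) | y (mm) |
|---|---|---|
| Cup axis | 567 | 163 |
| Grip azimuth | about 0.1 rad from +y | |
| Kaleidoscope | 609 | -220 |
| Mat | 436 | 58 |

I'll write a helper that works out the moves, then test the pour orientation in free air on the way to the cup.

```bash
cat >> geo.py <<'E'
from scipy.spatial.transform import Rotation as Ro
def Rt(incl, yaw=0):
    """fingers inclined incl deg past down toward +y (neg: toward -y), then yawed about world z (deg); jaw z ~ +x"""
    a=np.radians(incl); f=np.array([0,np.sin(a),-np.cos(a)]); z=np.array([1.,0,0]); x=np.cross(f,z)
    return Ro.from_euler('z',yaw,degrees=True).as_matrix()@np.column_stack([x,f,z])
def plan(pos,R,n):
    s=arm.observe(); R0=np.array(s["tool_rot"]); p0=np.array(s["eef_pos"]); 
    rv=Ro.from_matrix(R0.T@R).as_rotvec(); step=rv/n; dp=(np.array(pos)-p0)/n
    print("from",p0.round(1),"to",np.round(pos,1),"turn/row",np.degrees(step).round(2),"|turn|",np.degrees(np.linalg.norm(rv)).round(1))
    Rc=R0.copy(); rows=[]
    for i in range(n):
        rows.append((Rc.T@dp/10).round(1).tolist()); Rc=Rc@Ro.from_rotvec(step).as_matrix()
    print(rows)
def grasp_tcp(g,R): return np.array(g)+19*R[:,1]
E
python3 - <<'E'
from geo import *
plan([420,-450,400],Rt(0),10)
E
```

```text
from [ 274.7 -588.5  225.9] to [ 420 -450  400] turn/row [ 0.01 -6.5  -0.01] |turn| 65.0
[[-1.9, -1.7, -0.6], [-2.0, -1.7, -0.4], [-2.0, -1.7, -0.2], [-2.0, -1.7, 0.0], [-2.0, -1.7, 0.3], [-1.9, -1.7, 0.5], [-1.9, -1.7, 0.7], [-1.8, -1.7, 0.9], [-1.7, -1.7, 1.1], [-1.5, -1.7, 1.3]]
```

```bash
python3 -m pendant '{"offset":[[-1.9,-1.7,-0.6],[-2.0,-1.7,-0.4],[-2.0,-1.7,-0.2],[-2.0,-1.7,0.0],[-2.0,-1.7,0.3],[-1.9,-1.7,0.5],[-1.9,-1.7,0.7],[-1.8,-1.7,0.9],[-1.7,-1.7,1.1],[-1.5,-1.7,1.3]],"turn":[[0,-6.5,0],[0,-6.5,0],[0,-6.5,0],[0,-6.5,0],[0,-6.5,0],[0,-6.5,0],[0,-6.5,0],[0,-6.5,0],[0,-6.5,0],[0,-6.5,0]],"grip":[100,100,100,100,100,100,100,100,100,100]}'
python3 - <<'E'
from geo import *
print(arm.observe()["q"].round(2))
R=Rt(65); plan(grasp_tcp([605,-232,310],R),R,12)
E
```

```text
clock: 0.98
eef_pos: [421.4, -450.2, 397.3]
tool_rot: [[0.006, -0.0, 1.0], [-1.0, 0.0, 0.006], [-0.0, -1.0, -0.0]]
contact_force: [1.1, -0.2, -0.5]
finger_gap: 1.0
[ 1.31  0.38 -0.74  1.39  0.26  1.46  0.58]
from [ 421.4 -450.2  397.3] to [ 605.  -214.8  302. ] turn/row [0.02 0.02 5.42] |turn| 65.0
[[-2.0, 0.8, 1.5], [-1.9, 1.0, 1.5], [-1.8, 1.1, 1.5], [-1.7, 1.3, 1.5], [-1.5, 1.5, 1.5], [-1.4, 1.6, 1.5], [-1.2, 1.7, 1.5], [-1.1, 1.8, 1.5], [-0.9, 1.9, 1.5], [-0.7, 2.0, 1.5], [-0.5, 2.1, 1.5], [-0.3, 2.1, 1.5]]
```

```bash
python3 -m pendant '{"offset":[[-2.0,0.8,1.5],[-1.9,1.0,1.5],[-1.8,1.1,1.5],[-1.7,1.3,1.5],[-1.5,1.5,1.5],[-1.4,1.6,1.5],[-1.2,1.7,1.5],[-1.1,1.8,1.5],[-0.9,1.9,1.5],[-0.7,2.0,1.5],[-0.5,2.1,1.5],[-0.3,2.1,1.5]],"turn":[[0,0,5.4],[0,0,5.4],[0,0,5.4],[0,0,5.4],[0,0,5.4],[0,0,5.4],[0,0,5.4],[0,0,5.4],[0,0,5.4],[0,0,5.4],[0,0,5.4],[0,0,5.4]],"grip":[100,100,100,100,100,100,100,100,100,100,100,100]}'
python3 - <<'E'
from geo import *
print(arm.observe()["q"].round(2))
R=Rt(65); plan(grasp_tcp([605,-232,310],R),R,2)
E
```

```text
clock: 1.98
eef_pos: [601.5, -214.7, 300.9]
tool_rot: [[-0.001, 0.001, 1.0], [-0.422, 0.906, -0.001], [-0.906, -0.422, -0.0]]
contact_force: [-0.7, -0.5, -0.9]
finger_gap: 1.002
[ 1.12  1.04 -0.86  1.13 -0.3   1.71  0.41]
from [ 601.5 -214.7  300.9] to [ 605.  -214.8  302. ] turn/row [-0.02 -0.03 -0.01] |turn| 0.1
[[-0.0, -0.0, 0.2], [-0.0, -0.0, 0.2]]
```

The pour pose is reachable (q well inside its ranges). Next I'll move to the cup.

```bash
python3 - <<'E'
from geo import *
R=Rt(-10,-6); plan([575,150,330],R,12)
E
```

```text
from [ 601.5 -214.7  300.9] to [575 150 330] turn/row [ 0.25  0.47 -6.25] |turn| 75.2
[[-1.5, 2.7, -0.2], [-1.8, 2.5, -0.2], [-2.0, 2.3, -0.3], [-2.3, 2.0, -0.3], [-2.5, 1.8, -0.3], [-2.6, 1.5, -0.4], [-2.8, 1.2, -0.4], [-2.9, 0.9, -0.4], [-3.0, 0.6, -0.4], [-3.0, 0.2, -0.5], [-3.0, -0.1, -0.5], [-3.0, -0.4, -0.5]]
```

```bash
python3 -m pendant '{"offset":[[-1.5,2.7,-0.2],[-1.8,2.5,-0.2],[-2.0,2.3,-0.3],[-2.3,2.0,-0.3],[-2.5,1.8,-0.3],[-2.6,1.5,-0.4],[-2.8,1.2,-0.4],[-2.9,0.9,-0.4],[-3.0,0.6,-0.4],[-3.0,0.2,-0.5],[-3.0,-0.1,-0.5],[-3.0,-0.4,-0.5]],"turn":[[0.2,0.5,-6.2],[0.2,0.5,-6.2],[0.2,0.5,-6.2],[0.2,0.5,-6.2],[0.2,0.5,-6.2],[0.2,0.5,-6.2],[0.2,0.5,-6.2],[0.2,0.5,-6.2],[0.2,0.5,-6.2],[0.2,0.5,-6.2],[0.2,0.5,-6.2],[0.2,0.5,-6.2]],"grip":[100,100,100,100,100,100,100,100,100,100,100,100]}'
python3 - <<'E'
from geo import *
print(arm.observe()["q"].round(2))
g=np.array([574.8,240.5,42]); R=Rt(-45,-6); pre=grasp_tcp(g,R)-90*R[:,1]
plan(pre+[0,0,40],R,9)
E
```

```text
clock: 2.98
eef_pos: [574.4, 152.4, 331.3]
tool_rot: [[-0.103, -0.023, 0.994], [-0.979, -0.172, -0.106], [0.174, -0.985, -0.005]]
contact_force: [1.9, 0.4, 0.4]
finger_gap: 1.002
[ 0.14  0.43 -0.74  1.5   0.42  1.45 -0.76]
from [574.4 152.4 331.3] to [580.  290.4 132.2] turn/row [ 0.03  0.01 -3.89] |turn| 35.0
[[-1.9, 1.9, -0.1], [-2.0, 1.8, -0.1], [-2.1, 1.6, -0.1], [-2.2, 1.5, -0.1], [-2.3, 1.3, -0.1], [-2.4, 1.2, -0.1], [-2.5, 1.0, -0.1], [-2.6, 0.8, -0.1], [-2.6, 0.7, -0.1]]
```

```bash
python3 -m pendant '{"offset":[[-1.9,1.9,-0.1],[-2.0,1.8,-0.1],[-2.1,1.6,-0.1],[-2.2,1.5,-0.1],[-2.3,1.3,-0.1],[-2.4,1.2,-0.1],[-2.5,1.0,-0.1],[-2.6,0.8,-0.1],[-2.6,0.7,-0.1],[0,0,0]],"turn":[[0,0,-3.9],[0,0,-3.9],[0,0,-3.9],[0,0,-3.9],[0,0,-3.9],[0,0,-3.9],[0,0,-3.9],[0,0,-3.9],[0,0,-3.9],[0,0,0]],"grip":[100,100,100,100,100,100,100,100,100,100]}'
python3 - <<'E'
from geo import *
print(arm.observe()["q"].round(2))
for n in ("wrist","side","top"): cv2.imwrite(f"pics/{n}1.png",optics.read_camera(n))
c=cam("wrist")
for r in (50,78,102): 
  print(r,proj(c,(567+r*np.sin(.1),163+r*np.cos(.1),65)))
E
```

```text
clock: 3.82
eef_pos: [569.8, 292.6, 116.4]
tool_rot: [[-0.045, -0.089, 0.995], [-0.699, -0.708, -0.095], [0.713, -0.7, -0.03]]
contact_force: [-3.9, -1.0, -4.5]
finger_gap: 0.998
[-0.51  1.04 -0.51  1.15  0.79  1.81 -1.17]
50 [280.48496921 223.49823563]
78 [280.66985204 208.88556901]
102 [280.86035889 193.82839404]
```

View pics/wrist1.png

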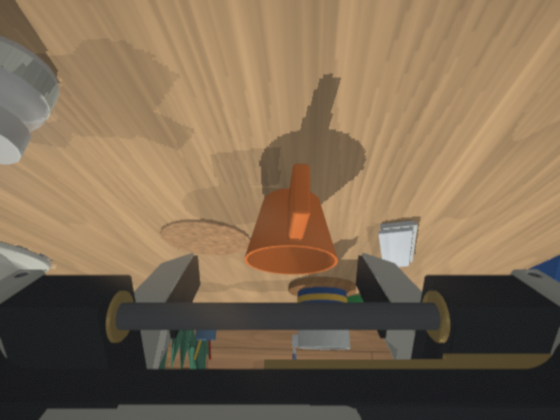

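View pics/side1.png

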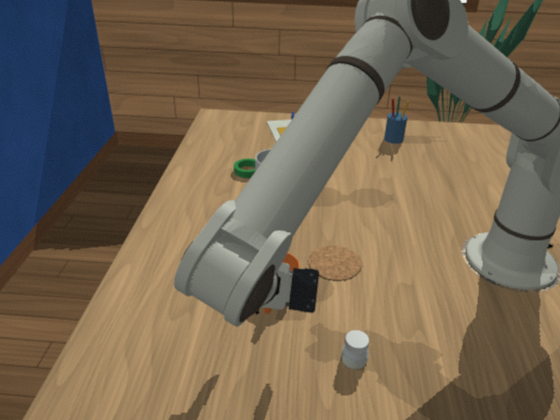

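The wrist view shows the grip plate near column 300, rows 165 to 235, with the cup rim below it. The arm was still moving, so I'll let it settle and measure again.

```bash
python3 -m pendant '{"offset":[[0,0,0],[0,0,0],[0,0,0]],"turn":[[0,0,0],[0,0,0],[0,0,0]],"grip":[100,100,100]}'
python3 - <<'E'
from geo import *
c=cam("wrist"); s=arm.observe(); print(s["eef_pos"].round(1),s["dq"].round(3),s["q"].round(2))
im=optics.read_camera("wrist"); cv2.imwrite("pics/wrist2.png",im)
H,S,V=cv2.split(cv2.cvtColor(im,cv2.COLOR_BGR2HSV))
m=((H>3)&(H<16)&(S>190)&(V>80))
for a,ce,bb,mm in blobs(m,100): print(a,ce,bb)
b=max(blobs(m,100),key=lambda t:t[0]); mm=b[3]
for v in range(b[2][1],b[2][1]+b[2][3],6):
    xs=np.nonzero(mm[v])[0]; print(v,xs.min(),xs.max())
for r in (50,102): print(r,proj(c,(567+r*np.sin(.1),163+r*np.cos(.1),65)))
E
```

```text
clock: 4.22
eef_pos: [579.6, 288.8, 135.8]
tool_rot: [[-0.072, -0.078, 0.994], [-0.709, -0.698, -0.107], [0.702, -0.712, -0.005]]
contact_force: [0.9, -0.1, 0.1]
finger_gap: 1.004
[579.6 288.8 135.8] [-0.006  0.011 -0.     0.006 -0.002 -0.002 -0.001] [-0.5   1.01 -0.51  1.15  0.79  1.81 -1.17]Traceback (most recent call last):
  File "<stdin>", line 7, in <module>
ValueError: max() iterable argument is empty
```

View pics/wrist2.png

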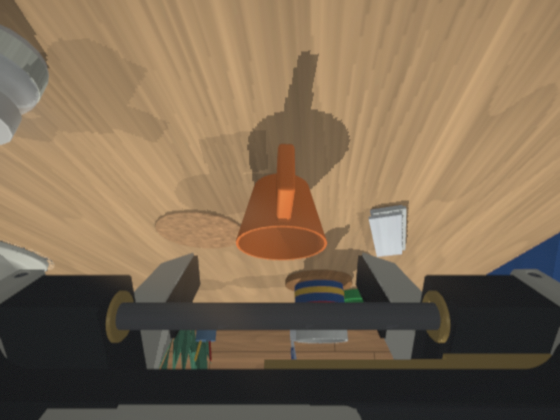

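```bash
python3 - <<'E'
from geo import *
c=cam("wrist")
im=cv2.imread("pics/wrist2.png")
H,S,V=cv2.split(cv2.cvtColor(im,cv2.COLOR_BGR2HSV))
print(im[170,286],H[170,286],S[170,286],V[170,286], im[200,260],H[200,260],S[200,260],V[200,260])
b=(S>205)&(V>80)
m=(np.abs(im[...,0].astype(int))<0.25*im[...,2])&(im[...,2]>110)
bb=max(blobs(m[:,200:360],50),key=lambda t:t[0]); print(bb[0],bb[1]+[200,0],bb[2])
for v in range(bb[2][1],bb[2][1]+bb[2][3],6):
    xs=np.nonzero(bb[3][v])[0]+200; print(v,xs.min(),xs.max())
u=567;
for az in (.1,):
  for r,z in ((102,19),(102,65),(78,65),(50,65)): print(r,z,proj(c,(567+r*np.sin(az),163+r*np.cos(az),z)))
  for s in (-48,48): print("rim",proj(c,(567+s,163,70)))
E
```

```text
[ 40  75 134] 11 179 134 [ 43  74 124] 11 167 124Traceback (most recent call last):
  File "<stdin>", line 8, in <module>
ValueError: max() iterable argument is empty
```

```bash
python3 - <<'E'
from geo import *
c=cam("wrist")
im=cv2.imread("pics/wrist2.png"); print(im.shape)
for v,u in ((170,286),(200,260),(200,285),(190,310),(100,400),(225,190),(240,280)): print(v,u,im[v,u])
cv2.imwrite("pics/w2c.png",cv2.resize(im[120:280,200:360],None,fx=3.5,fy=3.5))
for az in (.1,):
  for r,z in ((102,19),(102,65),(78,65),(50,65)): print(r,z,proj(c,(567+r*np.sin(az),163+r*np.cos(az),z)))
  for s in (-48,48): print("rim",proj(c,(567+s,163,70)))
E
```

```text
(420, 560, 3)
170 286 [ 40  75 134]
200 260 [ 43  74 124]
200 285 [ 67 125 220]
190 310 [ 87 123 163]
100 400 [112 151 183]
225 190 [ 98 134 171]
240 280 [ 48  84 143]
102 19 [278.07581415 141.92362628]
102 65 [277.74670774 188.7379587 ]
78 65 [277.90119049 204.22648499]
50 65 [278.05138738 219.2853078 ]
rim [233.63784382 246.28139437]
rim [324.15428524 243.21484688]
```

View pics/w2c.png

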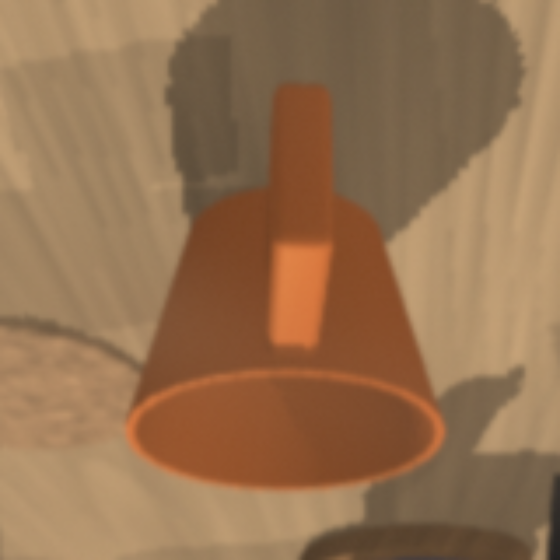

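```bash
python3 - <<'E'
from geo import *
c=cam("wrist")
for nm,x,y,z in (("out",302,243,65),("in",295,345,65),("outbot",302,86,19),("rimL",128,430,70),("rimR",444,430,70),("rimtop",286,371,70),("rimbot",286,488,70)):
    print(nm,onz(c,(200+x/3.5-.4,120+y/3.5-.4),z).round(1))
a=onz(c,(200+302/3.5-.4,120+243/3.5-.4),65); ct=cam("top"); print(proj(ct,a))
E
```

```text
out [583.3 263.5  65. ]
in [577.5 214.5  65. ]
outbot [583.4 261.1  19. ]
rimL [524.2 173.3  70. ]
rimR [617.3 164.9  70. ]
rimtop [574.7 209.5  70. ]
rimbot [565.9 117.6  70. ]
[186.26322102 205.27878616]
```

```bash
python3 - <<'E'
from geo import *
g=np.array([579.5,239,43]); R=Rt(-45,-7); T=grasp_tcp(g,R)
print(T)
plan(T-60*R[:,1],R,4); plan(T,R,8)
E
```

```text
[577.86268186 225.66511383  29.56497116]
from [579.2 288.9 135.3] to [583.  267.8  72. ] turn/row [-0.1   0.22 -0.1 ] |turn| 1.0
[[-0.7, 1.5, 0.2], [-0.7, 1.5, 0.2], [-0.8, 1.5, 0.2], [-0.8, 1.5, 0.2]]
from [579.2 288.9 135.3] to [577.9 225.7  29.6] turn/row [-0.05  0.11 -0.05] |turn| 1.0
[[-0.4, 1.5, 0.1], [-0.4, 1.5, 0.1], [-0.4, 1.5, 0.1], [-0.4, 1.5, 0.1], [-0.4, 1.5, 0.1], [-0.4, 1.5, 0.1], [-0.4, 1.5, 0.1], [-0.4, 1.5, 0.1]]
```

```bash
python3 -m pendant '{"offset":[[-0.7,1.5,0.2],[-0.7,1.5,0.2],[-0.8,1.5,0.2],[-0.8,1.5,0.2],[0,1,0],[0,1,0],[0,1,0],[0,1,0],[0,1,0],[0,1,0],[0,0,0],[0,0,0],[0,0,0]],"turn":[[0,0.2,0],[0,0.2,0],[0,0.2,0],[0,0.2,0],[0,0,0],[0,0,0],[0,0,0],[0,0,0],[0,0,0],[0,0,0],[0,0,0],[0,0,0],[0,0,0]],"grip":[100,100,100,100,100,100,100,100,100,100,100,100,100]}'
python3 - <<'E'
from geo import *
g=np.array([579.5,239,43]); R=Rt(-45,-7); T=grasp_tcp(g,R)
plan(T,R,1)
cv2.imwrite("pics/wrist3.png",optics.read_camera("wrist"))
E
```

```text
clock: 5.35
eef_pos: [578.1, 226.4, 25.7]
tool_rot: [[-0.08, -0.08, 0.994], [-0.706, -0.7, -0.114], [0.704, -0.71, -0.0]]
contact_force: [-0.6, 0.3, 0.2]
finger_gap: 1.004
from [578.1 226.4  25.7] to [577.9 225.7  29.6] turn/row [-0.33  0.35 -0.24] |turn| 0.5
[[0.3, -0.2, -0.0]]
```

View pics/wrist3.png

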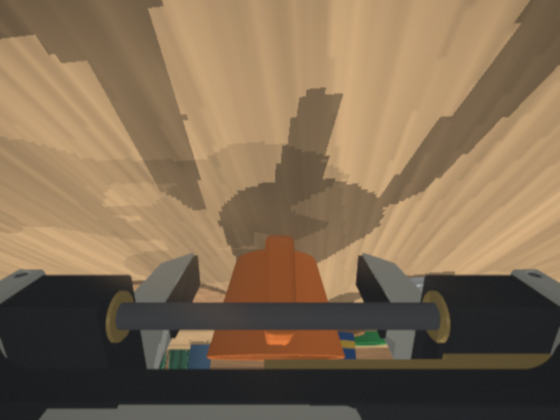

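The grip plate is centred between the fingers at about (281,290). I'll raise slightly and close.

```bash
python3 -m pendant '{"offset":[[0.3,-0.2,0],[0,0,0],[0,0,0],[0,0,0],[0,0,0],[0,0,0],[0,0,0],[0,0,0],[0,0,0],[0,0,0]],"turn":[[0,0,0],[0,0,0],[0,0,0],[0,0,0],[0,0,0],[0,0,0],[0,0,0],[0,0,0],[0,0,0],[0,0,0]],"grip":[50,15,0,0,0,0,0,0,0,0]}'
python3 - <<'E'
from geo import *
s=arm.observe(); print(s["q"].round(2))
E
```

```text
clock: 6.23
eef_pos: [577.8, 225.2, 28.8]
tool_rot: [[-0.08, -0.081, 0.994], [-0.705, -0.7, -0.114], [0.705, -0.709, -0.001]]
contact_force: [0.7, 0.0, 0.2]
finger_gap: 0.325
[-0.43  1.08 -0.48  1.29  0.84  1.63 -1.24]
```

```bash
python3 -m pendant '{"offset":[[0,0,0],[0,0,0],[0,0,0],[0,0,0],[0,0,0],[0,0,0],[0,0,0]],"turn":[[0,0,0],[0,0,0],[0,0,0],[0,0,0],[0,0,0],[0,0,0],[0,0,0]],"grip":[0,0,0,0,0,0,0]}'; python3 -m pendant '{"offset":[[0,0,0],[0,0,0]],"turn":[[0,0,0],[0,0,0]],"grip":[0,0]}'
```

```text
clock: 6.82
eef_pos: [577.8, 225.2, 28.8]
tool_rot: [[-0.08, -0.081, 0.994], [-0.705, -0.7, -0.114], [0.705, -0.71, -0.001]]
contact_force: [-0.2, 0.8, -0.1]
finger_gap: 0.153
clock: 6.98
eef_pos: [577.7, 225.3, 28.8]
tool_rot: [[-0.08, -0.081, 0.994], [-0.705, -0.7, -0.114], [0.705, -0.71, -0.001]]
contact_force: [-0.7, 0.2, 0.3]
finger_gap: 0.154
```

Gripped at 14 mm as expected. I'll lift gently and check that the cup doesn't sag.

```bash
python3 -m pendant '{"offset":[[0.4,-0.4,0],[0.7,-0.7,0],[0.7,-0.7,0],[1.1,-1.1,0],[1.4,-1.4,0],[1.4,-1.4,0],[1.4,-1.4,0],[1.4,-1.4,0],[1.4,-1.4,0],[1.1,-1.1,0],[0.7,-0.7,0],[0,0,0],[0,0,0]],"turn":[[0,0,0],[0,0,0],[0,0,0],[0,0,0],[0,0,0],[0,0,0],[0,0,0],[0,0,0],[0,0,0],[0,0,0],[0,0,0],[0,0,0],[0,0,0]],"grip":[0,0,0,0,0,0,0,0,0,0,0,0,0]}'
python3 - <<'E'
from geo import *
for n in ("wrist","side","top"): cv2.imwrite(f"pics/{n}4.png",optics.read_camera(n))
E
```

```text
clock: 8.07
eef_pos: [578.0, 224.7, 194.5]
tool_rot: [[-0.081, -0.08, 0.994], [-0.705, -0.7, -0.114], [0.704, -0.71, -0.0]]
contact_force: [0.1, 0.2, -2.4]
finger_gap: 0.153
```

View pics/wrist4.png

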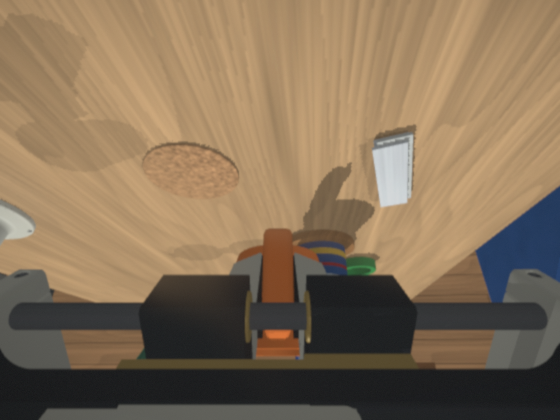

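View pics/side4.png

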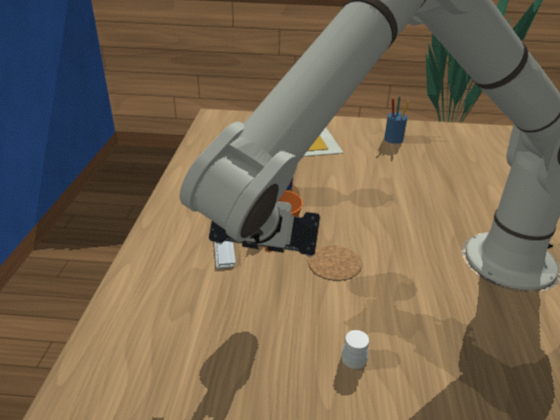

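View pics/top4.png

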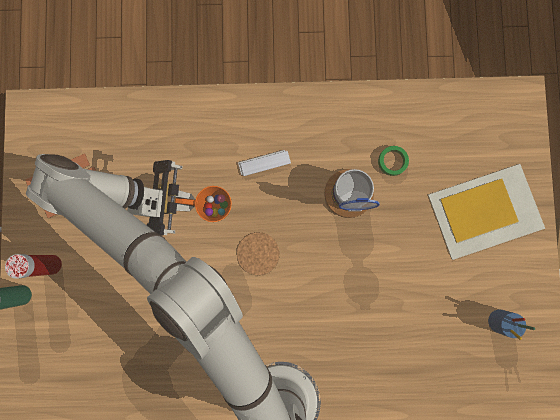

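The cup is lifted with all its beads, with the rim near (213,204) in the top view. I'll check for sag.

```bash
cat >> geo.py <<'E'
# cup pose relative to the tool, from the grasp
R_G=np.array([[-0.08,-0.081,0.994],[-0.705,-0.7,-0.114],[0.705,-0.71,-0.001]]); P_G=np.array([577.8,225.2,28.8])
AZ=.12; CX=np.array([np.sin(AZ),np.cos(AZ),0]); CZ=np.array([0,0,1.]); R_C=np.column_stack([CX,np.cross(CZ,CX),CZ])
C0=np.array([570,163.5,0.])
R_TC=R_G.T@R_C; P_TC=R_G.T@(C0-P_G)
def cup_now():
    s=arm.observe(); R=np.array(s["tool_rot"]); return R@P_TC+s["eef_pos"], R@R_TC
def tool_for_cup(Rc,foot=None,lip=None):
    """lip given: world pos of lip point"""
    if lip is not None: foot=np.array(lip)-Rc@np.array([-48,0,70.])
    R=Rc@R_TC.T; return np.array(foot)-R@P_TC, R
def Rcup(T,yaw):
    """tilt T deg toward lip; yaw rad: azimuth of grip from +y toward +x"""
    x=np.array([np.sin(yaw),np.cos(yaw),0]); y=np.cross([0,0,1],x)
    R0=np.column_stack([x,y,[0,0,1]]); return R0@Ro.from_euler('y',-T,degrees=True).as_matrix()
E
python3 - <<'E'
from geo import *
f,R=cup_now(); c=cam("top"); print("foot",f.round(1), "tilt", np.degrees(np.arccos(R[2,2])))
P=[proj(c,f+R@np.array([48*np.cos(a),48*np.sin(a),70])) for a in np.linspace(0,6.28,80)]
P=np.array(P); print("pred rim",P.min(0),P.max(0),"centre",proj(c,f+R@[0,0,70]))
im=cv2.imread("pics/top4.png"); cr=cv2.resize(im[170:240,150:260],None,fx=6,fy=6,interpolation=cv2.INTER_CUBIC)
cv2.polylines(cr,[np.int32((P-[150,170]+.5)*6)],True,(0,255,0),1); cv2.imwrite("pics/t4c.png",cr)
E
```

```text
foot [569.5 162.4 164.1] tilt nan
pred rim [194.06254899 185.05291868] [230.88828911 221.75925162] centre [212.46410536 203.33316256]<stdin>:2: RuntimeWarning: invalid value encountered in arccos
```

View pics/t4c.png

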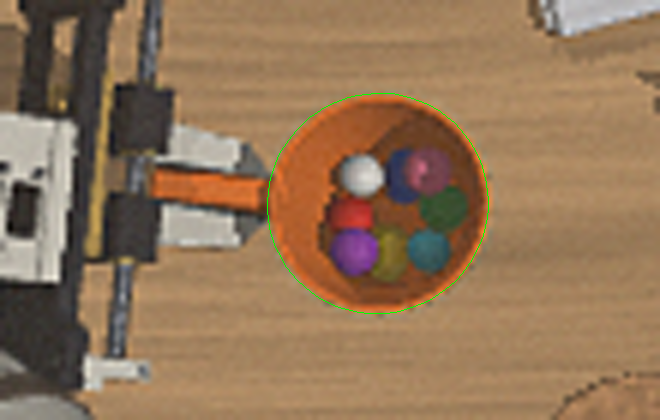

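The predicted rim (green) coincides with the image, so there is no slip, and all eight beads are visible. Next I'll carry the cup to the kaleidoscope.

```bash
python3 - <<'E'
from geo import *
p,R=tool_for_cup(Rcup(0,0.0),lip=[613,-195,236]); plan(p,R,15)
print(p)
E
```

```text
from [577.3 224.2 192.9] to [613.4 -84.8 194.8] turn/row [ 0.33 -0.32  0.01] |turn| 6.9
[[1.4, 1.4, 0.5], [1.4, 1.4, 0.5], [1.4, 1.4, 0.4], [1.4, 1.4, 0.4], [1.5, 1.4, 0.4], [1.5, 1.4, 0.4], [1.5, 1.4, 0.4], [1.5, 1.4, 0.4], [1.5, 1.4, 0.3], [1.5, 1.4, 0.3], [1.5, 1.4, 0.3], [1.5, 1.4, 0.3], [1.5, 1.4, 0.3], [1.5, 1.4, 0.3], [1.5, 1.4, 0.2]]
[613.35521    -84.80805803 194.8388249 ]
```

```bash
python3 -m pendant '{"offset":[[0.6,0.6,0.2],[1.2,1.2,0.4],[1.4,1.4,0.5],[1.4,1.4,0.5],[1.5,1.4,0.4],[1.5,1.4,0.4],[1.5,1.4,0.4],[1.5,1.4,0.4],[1.5,1.4,0.4],[1.5,1.4,0.3],[1.5,1.4,0.3],[1.5,1.4,0.3],[1.5,1.4,0.3],[1.5,1.4,0.3],[1.5,1.4,0.3],[1.0,1.0,0.1],[0.3,0.3,0],[0,0,0],[0,0,0]],"turn":[[0.3,-0.3,0],[0.3,-0.3,0],[0.3,-0.3,0],[0.3,-0.3,0],[0.3,-0.3,0],[0.3,-0.3,0],[0.3,-0.3,0],[0.3,-0.3,0],[0.3,-0.3,0],[0.3,-0.3,0],[0.3,-0.3,0],[0.3,-0.3,0],[0.3,-0.3,0],[0.3,-0.3,0],[0.3,-0.3,0],[0.3,-0.3,0],[0,0,0],[0,0,0],[0,0,0]],"grip":[0,0,0,0,0,0,0,0,0,0,0,0,0,0,0,0,0,0,0]}'
python3 - <<'E'
from geo import *
f,R=cup_now(); print("foot",f.round(1),"lip",(f+R@[-48,0,70]).round(1),"z",R[:,2].round(3),arm.observe()["q"].round(2))
for n in ("side","top"): cv2.imwrite(f"pics/{n}5.png",optics.read_camera(n))
E
```

```text
clock: 9.8
eef_pos: [615.2, -86.3, 200.5]
tool_rot: [[0.004, 0.003, 1.0], [-0.71, -0.704, 0.005], [0.704, -0.71, -0.001]]
contact_force: [0.3, 0.7, -2.4]
finger_gap: 0.155
foot [ 614.8 -148.5  171.7] lip [ 614.8 -196.6  241.6] z [-0.000e+00 -1.000e-03  1.001e+00] [ 0.02  0.64 -0.46  1.68  0.98  1.43 -0.84]
```

View pics/top5.png

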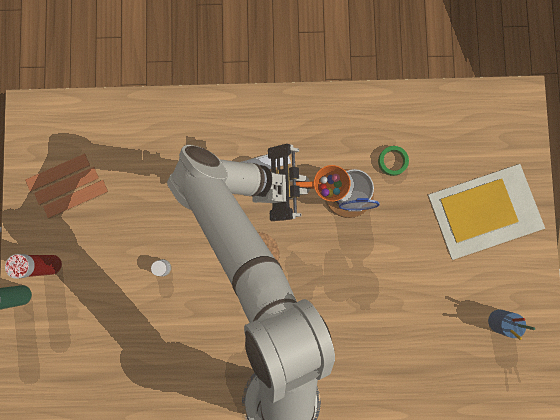

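View pics/side5.png

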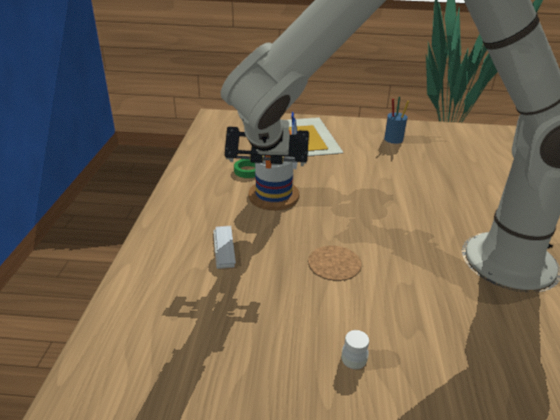

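```bash
cat >> geo.py <<'E'
def planpath(poses):
    """poses list of (p,R) successive; prints rows"""
    s=arm.observe(); R0=np.array(s["tool_rot"]); p0=np.array(s["eef_pos"]); off=[];tu=[]
    for p,R in poses:
        off.append((R0.T@(p-p0)/10).round(1).tolist()); tu.append((np.degrees(Ro.from_matrix(R0.T@R).as_rotvec())).round(1).tolist())
        R0=R; p0=np.array(p)
    print("off",off); print("turn",tu)
E
python3 - <<'E'
from geo import *
Ts=np.arange(5,66,5); zs=np.interp(Ts,[0,30,45,65],[236,215,195,172])
planpath([tool_for_cup(Rcup(T,0),lip=[613,-198,z]) for T,z in zip(Ts,zs)])
E
```

```text
off [[-0.0, -0.1, -0.2], [0.2, -0.6, 0.0], [0.3, -0.6, 0.0], [0.3, -0.6, 0.0], [0.3, -0.6, 0.0], [0.3, -0.6, 0.0], [0.3, -0.3, -0.0], [0.3, -0.3, -0.0], [0.4, -0.3, -0.0], [0.5, -0.3, -0.0], [0.5, -0.3, -0.0], [0.6, -0.4, -0.0], [0.6, -0.4, -0.0]]
turn [[-0.0, 0.0, 4.9], [0.0, 0.0, 5.0], [0.0, 0.0, 5.0], [0.0, 0.0, 5.0], [0.0, 0.0, 5.0], [0.0, 0.0, 5.0], [0.0, 0.0, 5.0], [0.0, 0.0, 5.0], [0.0, 0.0, 5.0], [0.0, 0.0, 5.0], [0.0, 0.0, 5.0], [0.0, 0.0, 5.0], [0.0, 0.0, 5.0]]
```

```bash
python3 -m pendant '{"offset":[[0,-0.1,-0.2],[0.2,-0.6,0],[0.3,-0.6,0],[0.3,-0.6,0],[0.3,-0.6,0],[0.3,-0.6,0],[0.3,-0.3,0],[0.3,-0.3,0],[0.4,-0.3,0],[0.5,-0.3,0],[0.5,-0.3,0],[0.6,-0.4,0],[0.6,-0.4,0],[0,0,0],[0,0,0]],"turn":[[0,0,5],[0,0,5],[0,0,5],[0,0,5],[0,0,5],[0,0,5],[0,0,5],[0,0,5],[0,0,5],[0,0,5],[0,0,5],[0,0,5],[0,0,5],[0,0,0],[0,0,0]],"grip":[0,0,0,0,0,0,0,0,0,0,0,0,0,0,0]}'
python3 - <<'E'
from geo import *
f,R=cup_now(); print("foot",f.round(1),"lip",(f+R@[-48,0,70]).round(1),"z",R[:,2].round(3),arm.observe()["q"].round(2))
for n in ("side","top"): cv2.imwrite(f"pics/{n}6.png",optics.read_camera(n))
a=cv2.imread("pics/top6.png")[140:240,260:420]; b=cv2.imread("pics/side6.png")[100:220,200:360]
cv2.imwrite("pics/c6.png",np.vstack([cv2.resize(a,(480,300)),cv2.resize(b,(400,300))[:, :400] if 0 else cv2.resize(b,(480,300))]))
E
```

```text
clock: 11.15
eef_pos: [613.3, -118.4, 254.1]
tool_rot: [[0.0, -0.003, 1.0], [-0.939, 0.344, 0.001], [-0.344, -0.939, -0.002]]
contact_force: [-0.3, 0.6, -2.7]
finger_gap: 0.153
foot [ 612.4 -118.6  185.5] lip [ 612.2 -202.4  171.7] z [ 0.001 -0.906  0.424] [ 0.87  0.6  -0.79  1.51  0.07  1.25  0.14]
```

View pics/c6.png

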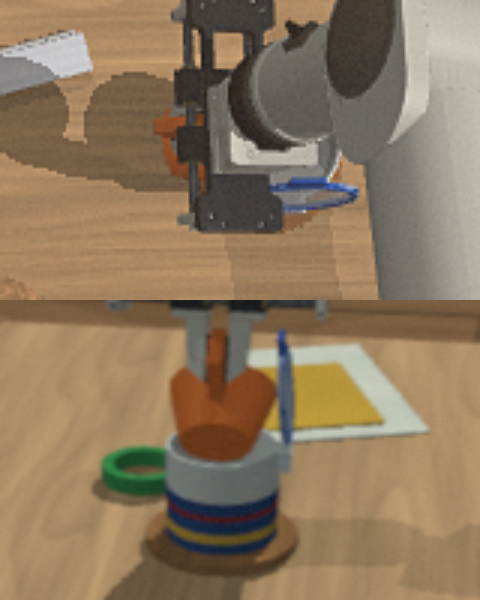

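The side view shows the cup tipped about 65° over the chamber, clear of the lid, with nothing spilled. I'll continue slowly.

```bash
python3 - <<'E'
from geo import *
Ts=np.arange(68,105.1,3); zs=np.interp(Ts,[65,80,110],[172,153,150])
planpath([tool_for_cup(Rcup(T,0),lip=[613,-203,z]) for T,z in zip(Ts,zs)])
E
```

```text
off [[0.9, -0.3, -0.0], [0.4, -0.2, -0.0], [0.4, -0.2, -0.0], [0.5, -0.2, -0.0], [0.5, -0.2, -0.0], [0.3, -0.5, 0.0], [0.3, -0.5, 0.0], [0.3, -0.5, 0.0], [0.3, -0.5, 0.0], [0.3, -0.5, 0.0], [0.3, -0.5, 0.0], [0.3, -0.5, 0.0], [0.3, -0.5, 0.0]]
turn [[0.4, 0.1, 3.0], [0.0, 0.0, 3.0], [0.0, 0.0, 3.0], [0.0, 0.0, 3.0], [0.0, 0.0, 3.0], [0.0, 0.0, 3.0], [0.0, 0.0, 3.0], [0.0, 0.0, 3.0], [0.0, 0.0, 3.0], [0.0, 0.0, 3.0], [0.0, 0.0, 3.0], [0.0, 0.0, 3.0], [0.0, 0.0, 3.0]]
```

```bash
python3 -m pendant '{"offset":[[0.6,-0.2,0],[0.4,-0.2,0],[0.4,-0.2,0],[0.5,-0.2,0],[0.5,-0.2,0],[0.3,-0.5,0],[0.3,-0.5,0],[0.3,-0.5,0],[0.3,-0.5,0],[0.3,-0.5,0],[0.3,-0.5,0],[0.3,-0.5,0],[0.3,-0.5,0],[0,0,0],[0,0,0],[0,0,0]],"turn":[[0.4,0.1,3],[0,0,3],[0,0,3],[0,0,3],[0,0,3],[0,0,3],[0,0,3],[0,0,3],[0,0,3],[0,0,3],[0,0,3],[0,0,3],[0,0,3],[0,0,0],[0,0,0],[0,0,0]],"grip":[0,0,0,0,0,0,0,0,0,0,0,0,0,0,0,0]}'
python3 - <<'E'
from geo import *
f,R=cup_now(); print("foot",f.round(1),"lip",(f+R@[-48,0,70]).round(1),"z",R[:,2].round(3),arm.observe()["q"].round(2))
for n in ("side","top","wrist"): cv2.imwrite(f"pics/{n}7.png",optics.read_camera(n))
a=cv2.imread("pics/top7.png")[140:240,260:420]; b=cv2.imread("pics/side7.png")[100:220,200:360]
cv2.imwrite("pics/c7.png",np.vstack([cv2.resize(a,(480,300)),cv2.resize(b,(480,300))]))
E
```

```text
clock: 12.58
eef_pos: [614.2, -184.5, 265.7]
tool_rot: [[0.008, 0.0, 1.0], [-0.513, 0.858, 0.004], [-0.858, -0.513, 0.007]]
contact_force: [-0.0, 0.5, -1.6]
finger_gap: 0.151
foot [ 613.7 -141.6  212.2] lip [ 614.  -198.   148.8] z [ 0.004 -0.971 -0.24 ] [ 1.09  1.02 -0.88  1.21 -0.23  1.59  0.4 ]
```

View pics/c7.png

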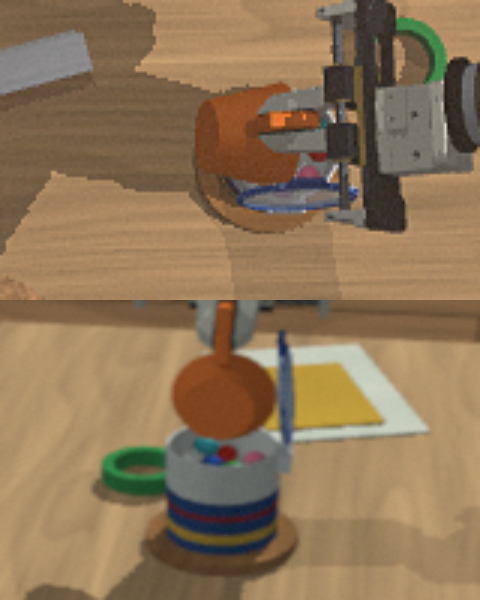

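View pics/wrist7.png

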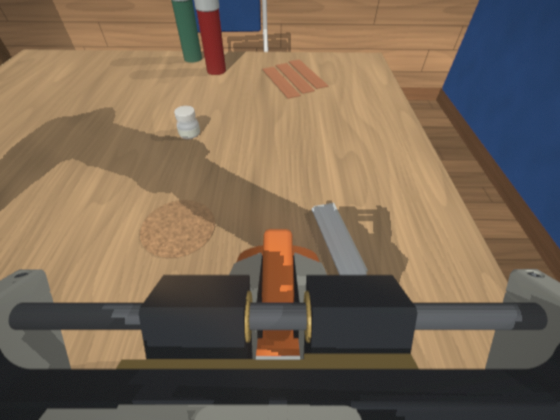

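The beads are in the chamber and none are outside. I'll tip further to make sure the cup is empty.

```bash
python3 - <<'E'
from geo import *
Ts=np.arange(108,123.1,3)
planpath([tool_for_cup(Rcup(T,0),lip=[614,-203,155]) for T in Ts])
E
```

```text
off [[0.1, -1.4, 0.0], [0.3, -0.6, 0.0], [0.3, -0.6, 0.0], [0.3, -0.6, 0.0], [0.3, -0.6, 0.0], [0.3, -0.6, 0.0]]
turn [[0.2, 0.2, 4.1], [0.0, 0.0, 3.0], [0.0, 0.0, 3.0], [0.0, 0.0, 3.0], [0.0, 0.0, 3.0], [0.0, 0.0, 3.0]]
```

```bash
python3 -m pendant '{"offset":[[0.1,-1.2,0],[0.3,-0.6,0],[0.3,-0.6,0],[0.3,-0.6,0],[0.3,-0.6,0],[0.3,-0.6,0],[0,0,0],[0,0,0],[0,0,0],[0,0,0]],"turn":[[0,0,3],[0,0,3],[0,0,3],[0,0,3],[0,0,3],[0,0,3],[0,0,0],[0,0,0],[0,0,0],[0,0,0]],"grip":[0,0,0,0,0,0,0,0,0,0]}'
python3 - <<'E'
from geo import *
f,R=cup_now(); print("foot",f.round(1),"lip",(f+R@[-48,0,70]).round(1),"z",R[:,2].round(3),arm.observe()["q"].round(2))
for n in ("side","top"): cv2.imwrite(f"pics/{n}8.png",optics.read_camera(n))
a=cv2.imread("pics/top8.png")[140:240,260:420]; b=cv2.imread("pics/side8.png")[100:220,200:360]
cv2.imwrite("pics/c8.png",np.vstack([cv2.resize(a,(480,300)),cv2.resize(b,(480,300))]))
E
```

```text
clock: 13.57
eef_pos: [614.1, -230.1, 268.9]
tool_rot: [[0.008, -0.0, 1.0], [-0.224, 0.975, 0.002], [-0.975, -0.224, 0.008]]
contact_force: [0.3, 1.0, -0.6]
finger_gap: 0.152
foot [ 613.6 -172.7  231.3] lip [ 613.9 -206.9  153.6] z [ 0.005 -0.85  -0.528] [ 1.11  1.24 -0.9   1.02 -0.34  1.8   0.41]
```

View pics/c8.png

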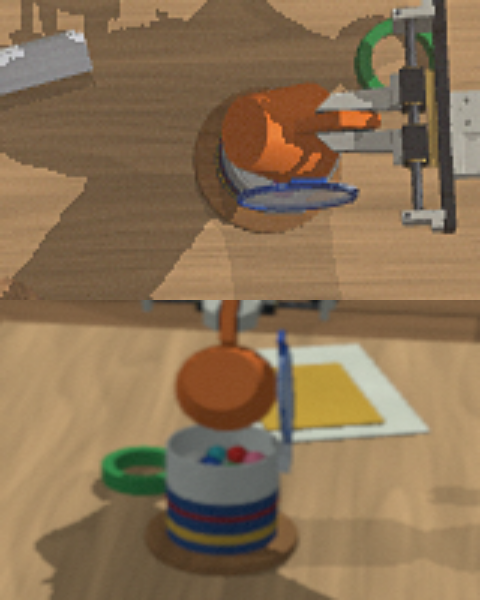

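The cup is emptied (measured load is near the cup alone) and there are no strays. I'll withdraw upward, tilt back, and head to the mat.

```bash
python3 - <<'E'
from geo import *
c=cam("top"); print("jar",onz(c,(158,268),60),"mirrors",onz(c,(265,162.4),12))
Ts=[123,121,117,111,105,99,93,87,81,75,69,63,57,51,45,38,31,24,17,10]
n=len(Ts)
ys=np.interp(range(n),[0,2,n-1],[-205,-203,-70]); zs=np.interp(range(n),[0,2,8,n-1],[168,195,225,225]); xs=np.interp(range(n),[0,6,n-1],[614,614,570])
planpath([tool_for_cup(Rcup(T,0),lip=[x,y,z]) for T,x,y,z in zip(Ts,xs,ys,zs)])
E
```

```text
jar [401.68173615 348.21957867  60.        ] mirrors [715.26734796  30.48382738  12.        ]
off [[-1.4, -0.3, 0.1], [-1.5, 0.2, 0.0], [-1.6, 0.5, 0.0], [-1.2, 1.7, -0.0], [-1.2, 1.7, 0.0], [-1.3, 1.6, 0.0], [-1.3, 1.5, 0.0], [-1.3, 1.4, -0.3], [-1.4, 1.3, -0.3], [-1.1, 1.6, -0.3], [-1.1, 1.5, -0.3], [-1.2, 1.5, -0.3], [-1.2, 1.4, -0.3], [-1.2, 1.3, -0.3], [-1.2, 1.2, -0.3], [-1.3, 1.3, -0.3], [-1.3, 1.2, -0.3], [-1.3, 1.2, -0.3], [-1.2, 1.1, -0.3], [-1.2, 1.0, -0.3]]
turn [[0.2, 0.2, 1.1], [-0.0, -0.0, -2.0], [-0.0, -0.0, -4.0], [-0.0, -0.0, -6.0], [-0.0, -0.0, -6.0], [-0.0, -0.0, -6.0], [-0.0, -0.0, -6.0], [-0.0, -0.0, -6.0], [-0.0, -0.0, -6.0], [-0.0, -0.0, -6.0], [-0.0, -0.0, -6.0], [-0.0, -0.0, -6.0], [-0.0, -0.0, -6.0], [-0.0, -0.0, -6.0], [-0.0, -0.0, -6.0], [-0.0, -0.0, -7.0], [-0.0, -0.0, -7.0], [-0.0, -0.0, -7.0], [-0.0, -0.0, -7.0], [-0.0, -0.0, -7.0]]
```

```bash
python3 -m pendant '{"offset":[[-1.4,-0.3,0],[-1.5,0.2,0],[-1.6,0.5,0],[-1.2,1.7,0],[-1.2,1.7,0],[-1.3,1.6,0],[-1.3,1.5,0],[-1.3,1.4,-0.3],[-1.4,1.3,-0.3],[-1.1,1.6,-0.3],[-1.1,1.5,-0.3],[-1.2,1.5,-0.3],[-1.2,1.4,-0.3],[-1.2,1.3,-0.3],[-1.2,1.2,-0.3],[-1.3,1.3,-0.3],[-1.3,1.2,-0.3],[-1.3,1.2,-0.3],[-1.2,1.1,-0.3],[-1.2,1.0,-0.3]],"turn":[[0.2,0.2,1],[0,0,-2],[0,0,-4],[0,0,-6],[0,0,-6],[0,0,-6],[0,0,-6],[0,0,-6],[0,0,-6],[0,0,-6],[0,0,-6],[0,0,-6],[0,0,-6],[0,0,-6],[0,0,-6],[0,0,-7],[0,0,-7],[0,0,-7],[0,0,-7],[0,0,-7]],"grip":[0,0,0,0,0,0,0,0,0,0,0,0,0,0,0,0,0,0,0,0]}'
python3 - <<'E'
from geo import *
f,R=cup_now(); print("foot",f.round(1),"z",R[:,2].round(3),arm.observe()["q"].round(2))
for n in ("side","top"): cv2.imwrite(f"pics/{n}9.png",optics.read_camera(n))
p,R=tool_for_cup(Rcup(0,.3),foot=[437,58,60]); plan(p,R,14)
E
```

```text
clock: 15.33
eef_pos: [575.8, 48.1, 204.3]
tool_rot: [[-0.007, 0.005, 1.0], [-0.82, -0.573, -0.002], [0.573, -0.82, 0.008]]
contact_force: [0.9, 0.0, -1.8]
finger_gap: 0.153
foot [575.3  -8.2 165.3] z [-0.01  -0.171  0.986] [-0.04  0.59 -0.58  1.68  0.82  1.44 -0.92]
from [570.9  55.1 196.7] to [455.7 117.3  88.8] turn/row [-0.78  0.98 -0.71] |turn| 20.1
[[-0.8, 0.4, -0.8], [-0.8, 0.4, -0.8], [-0.8, 0.4, -0.8], [-0.8, 0.4, -0.8], [-0.8, 0.4, -0.8], [-0.8, 0.4, -0.9], [-0.8, 0.4, -0.9], [-0.7, 0.4, -0.9], [-0.7, 0.4, -0.9], [-0.7, 0.4, -0.9], [-0.7, 0.4, -0.9], [-0.7, 0.4, -0.9], [-0.7, 0.4, -0.9], [-0.7, 0.4, -0.9]]
```

View pics/top9.png

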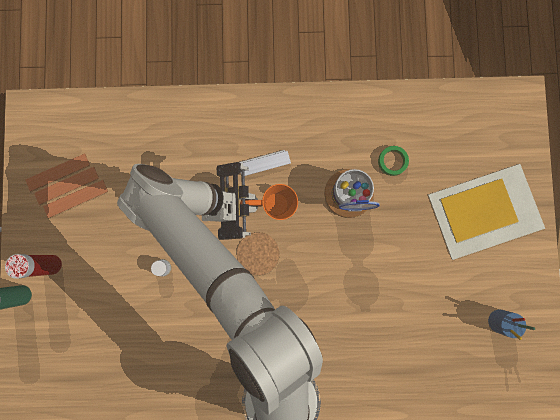

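View pics/side9.png

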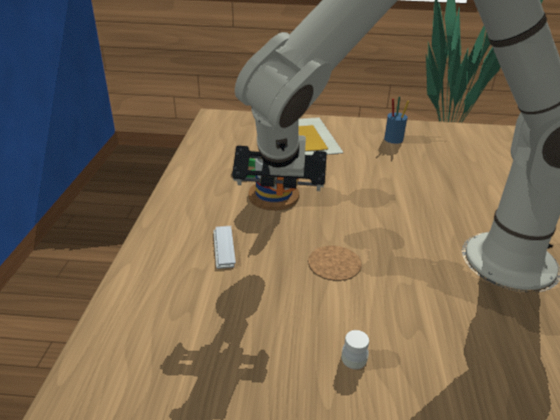

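The cup is empty and the beads are all in the chamber around (353,187). I'll go to just above the mat.

```bash
python3 -m pendant '{"offset":[[-0.8,0.4,-0.8],[-0.8,0.4,-0.8],[-0.8,0.4,-0.8],[-0.8,0.4,-0.8],[-0.8,0.4,-0.8],[-0.8,0.4,-0.9],[-0.8,0.4,-0.9],[-0.7,0.4,-0.9],[-0.7,0.4,-0.9],[-0.7,0.4,-0.9],[-0.7,0.4,-0.9],[-0.7,0.4,-0.9],[-0.7,0.4,-0.9],[-0.7,0.4,-0.9],[0,0,0],[0,0,0]],"turn":[[-0.8,1,-0.7],[-0.8,1,-0.7],[-0.8,1,-0.7],[-0.8,1,-0.7],[-0.8,1,-0.7],[-0.8,1,-0.7],[-0.8,1,-0.7],[-0.8,1,-0.7],[-0.8,1,-0.7],[-0.8,1,-0.7],[-0.8,1,-0.7],[-0.8,1,-0.7],[-0.8,1,-0.7],[-0.8,1,-0.7],[0,0,0],[0,0,0]],"grip":[0,0,0,0,0,0,0,0,0,0,0,0,0,0,0,0]}'
python3 - <<'E'
from geo import *
f,R=cup_now(); print("foot",f.round(1),"z",R[:,2].round(3),arm.observe()["q"].round(2))
for n in ("side","top"): cv2.imwrite(f"pics/{n}10.png",optics.read_camera(n))
c=cam("top")
im=cv2.imread("pics/top10.png")
P=np.array([proj(c,f+R@np.array([48*np.cos(a),48*np.sin(a),70])) for a in np.linspace(0,6.28,80)])
cr=cv2.resize(im[150:320,170:400],None,fx=3,fy=3,interpolation=cv2.INTER_CUBIC)
cv2.polylines(cr,[np.int32((P-[170,150]+.5)*3)],True,(0,255,0),1); cv2.imwrite("pics/t10c.png",cr)
p,R=tool_for_cup(Rcup(0,.3),foot=[437,58,5]); plan(p,R,8)
E
```

```text
clock: 16.77
eef_pos: [462.5, 109.3, 93.1]
tool_rot: [[-0.227, -0.213, 0.95], [-0.677, -0.668, -0.311], [0.701, -0.713, 0.007]]
contact_force: [0.1, -0.6, -1.1]
finger_gap: 0.152
foot [442.7  50.5  63.9] z [-0.01  -0.003  1.001] [-0.26  0.82 -0.51  1.69  0.7   1.54 -1.41]
from [463.4 108.6  93.6] to [455.7 117.3  33.8] turn/row [ 0.06 -0.17 -0.04] |turn| 1.5
[[-0.6, 0.5, -0.1], [-0.6, 0.5, -0.1], [-0.6, 0.5, -0.1], [-0.6, 0.5, -0.1], [-0.6, 0.5, -0.1], [-0.6, 0.5, -0.1], [-0.6, 0.5, -0.1], [-0.6, 0.5, -0.1]]
```

View pics/t10c.png

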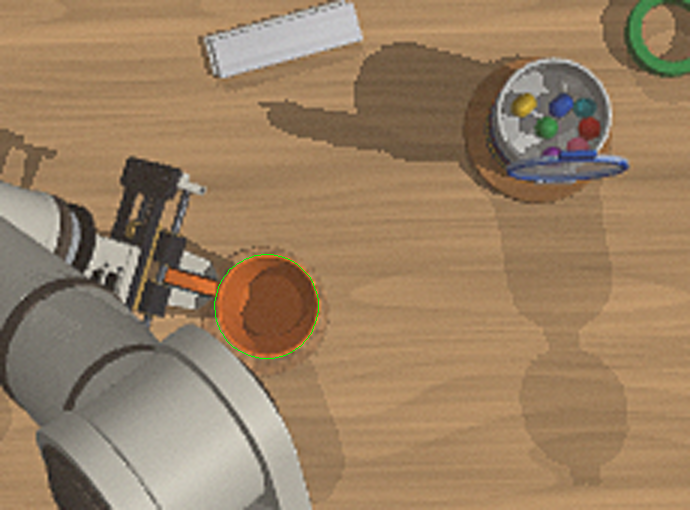

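View pics/side10.png

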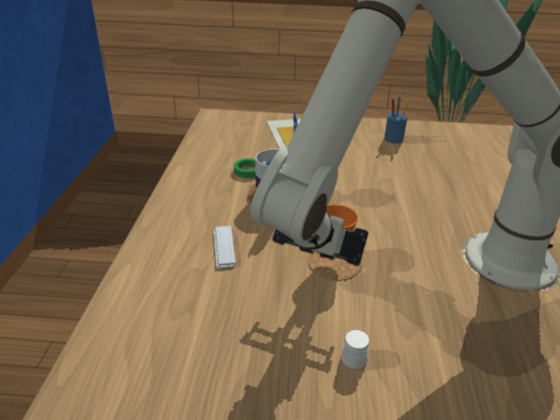

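The cup is empty and centred over the mat. Seven colours show in the chamber, with the white bean probably against the white wall. I'll lower it.

```bash
python3 -m pendant '{"offset":[[-0.6,0.5,-0.1],[-0.6,0.5,-0.1],[-0.6,0.5,-0.1],[-0.6,0.5,-0.1],[-0.6,0.5,-0.1],[-0.6,0.5,-0.1],[-0.4,0.3,-0.1],[-0.2,0.2,0],[0,0,0],[0,0,0],[0,0,0]],"turn":[[0,-0.2,0],[0,-0.2,0],[0,-0.2,0],[0,-0.2,0],[0,-0.2,0],[0,-0.2,0],[0,-0.2,0],[0,0,0],[0,0,0],[0,0,0],[0,0,0]],"grip":[0,0,0,0,0,0,0,0,0,0,0]}'
python3 - <<'E'
from geo import *
f,R=cup_now(); print("foot",f.round(1),"z",R[:,2].round(3))
E
```

```text
clock: 17.78
eef_pos: [458.0, 115.9, 38.6]
tool_rot: [[-0.204, -0.212, 0.956], [-0.683, -0.669, -0.295], [0.702, -0.712, -0.008]]
contact_force: [0.4, -0.2, -0.9]
finger_gap: 0.147
foot [438.8  56.9   9.5] z [ 0.006 -0.006  1.001]
```

```bash
python3 -m pendant '{"offset":[[-0.2,0.2,0],[-0.2,0.2,0],[0,0,0],[0,0,0]],"turn":[[0,0,0],[0,0,0],[0,0,0],[0,0,0]],"grip":[0,0,0,0]}'
python3 - <<'E'
from geo import *
f,R=cup_now(); print("foot",f.round(1),"z",R[:,2].round(3))
E
```

```text
clock: 18.12
eef_pos: [458.1, 115.9, 32.9]
tool_rot: [[-0.204, -0.212, 0.956], [-0.682, -0.669, -0.294], [0.702, -0.712, -0.008]]
contact_force: [1.1, 0.7, 1.4]
finger_gap: 0.151
foot [438.9  56.8   3.9] z [ 0.005 -0.006  1.001]
```

The mat contact is felt and the foot is at 3.9 mm. I'll release and then check.

```bash
python3 -m pendant '{"offset":[[0,0,0],[0,0,0],[0,0,0],[0,0,0],[0,0,0],[0,0,0],[0,0,0],[0,0,0],[0,0,0],[0,-0.5,0],[0,-1.5,0],[0,-2.5,0],[0,-3,0],[0,-3,0],[0,-2,0],[0,0,0]],"turn":[[0,0,0],[0,0,0],[0,0,0],[0,0,0],[0,0,0],[0,0,0],[0,0,0],[0,0,0],[0,0,0],[0,0,0],[0,0,0],[0,0,0],[0,0,0],[0,0,0],[0,0,0],[0,0,0]],"grip":[40,60,80,80,80,80,80,80,80,80,80,80,80,80,80,80]}'
python3 - <<'E'
from geo import *
s=arm.observe(); print(s["eef_pos"].round(1),s["q"].round(2))
for n in ("side","top","wrist"): cv2.imwrite(f"pics/{n}11.png",optics.read_camera(n))
E
```

```text
clock: 19.45
eef_pos: [485.8, 205.5, 125.2]
tool_rot: [[-0.205, -0.207, 0.957], [-0.688, -0.664, -0.292], [0.696, -0.718, -0.006]]
contact_force: [0.1, 0.8, 0.4]
finger_gap: 0.802
[485.8 205.5 125.2] [-0.37  0.87 -0.54  1.48  0.66  1.69 -1.39]
```

View pics/top11.png

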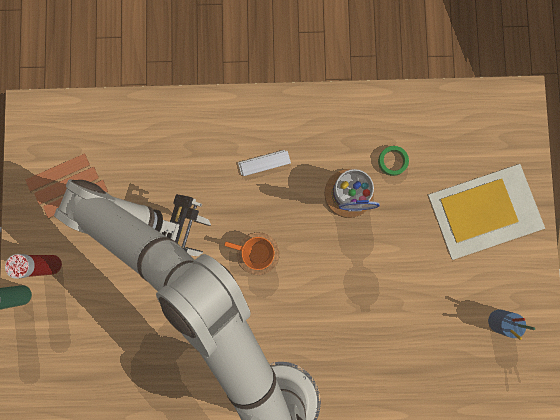

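View pics/side11.png

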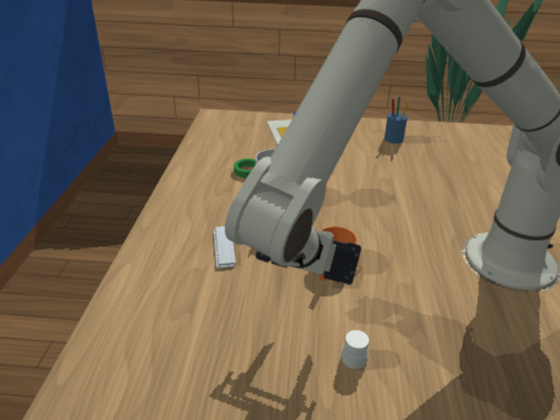

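The cup stands upright on the mat. Before planning the lid, I'll measure the lid and verify the cup and beads.

```bash
python3 - <<'E'
from geo import *
c=cam("top")
im=cv2.imread("pics/top11.png")
cr=cv2.resize(im[150:280,220:420],None,fx=4,fy=4,interpolation=cv2.INTER_CUBIC); cv2.imwrite("pics/t11c.png",cr)
H,S,V=cv2.split(cv2.cvtColor(im,cv2.COLOR_BGR2HSV))
for a,ce,bb,m in blobs((H>108)&(H<130)&(S>100),8): print("blue",a,ce,bb)
cs=cam("side")
for th in (1.5,1.6,1.7,1.8):
    P=np.array([550+120*np.cos(th),-222,134+120*np.sin(th)]); print(th,P.round(0),proj(c,P).round(1),proj(cs,P).round(1))
s0=cv2.imread("pics/side0.png"); H,S,V=cv2.split(cv2.cvtColor(s0,cv2.COLOR_BGR2HSV))
m=(H>108)&(H<130)&(S>100); ys,xs=np.nonzero(m[105:165,285:305]); print("side lid top",ys.min()+105, xs[ys==ys.min()]+285, "row",[ (v,(xs[ys+105==v]+285).mean()) for v in (116,125,135,145,150) if (ys+105==v).any()])
E
```

```text
blue 40 [356.725 184.825] [353 181   8   8]
blue 45 [362.2        201.86666667] [353 200  20   4]
1.5 [ 558. -222.  254.] [361.7 203.3] [295.8 116.5]
1.6 [ 546. -222.  254.] [362.  207.9] [300.4 116.7]
1.7 [ 535. -222.  253.] [362.1 212.6] [304.9 117.3]
1.8 [ 523. -222.  251.] [362.1 217.3] [309.3 118.3]
side lid top 112 [292] row [(116, np.float64(292.0)), (125, np.float64(293.0)), (145, np.float64(293.0))]
```

View pics/t11c.png

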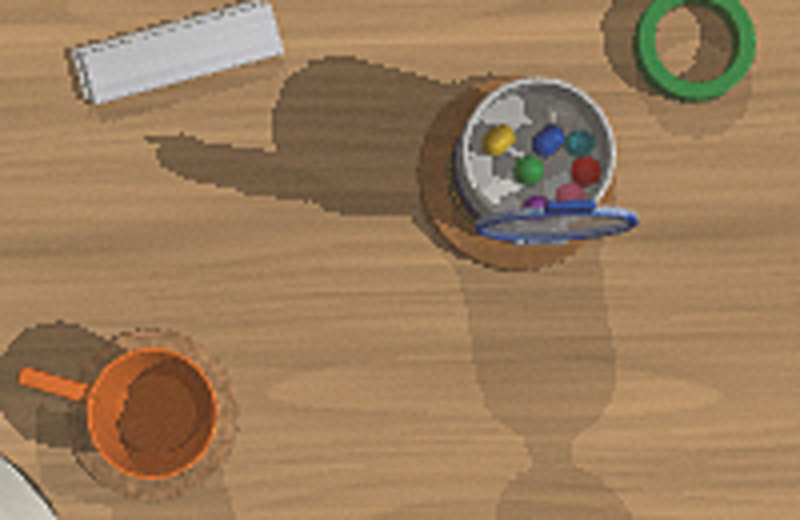

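The cup is empty and well on the mat. The lid tab at (362,202) puts the lid angle at about 1.47. The white bean isn't discernible in this view, so I'll look with the wrist camera on the way.

```bash
python3 - <<'E'
from geo import *
# side-view check of cup on mat
R=Rt(0,0); 
s=arm.observe(); p0=s["eef_pos"]; R0=s["tool_rot"]
pts=[];  from_=np.array(p0)
n=16
rv=Ro.from_matrix(np.array(R0).T@R).as_rotvec()
z=np.interp(range(1,n+1),[0,6,n],[p0[2],340,380]); x=np.interp(range(1,n+1),[0,6,n],[p0[0],500,500]); y=np.interp(range(1,n+1),[0,3,n],[p0[1],190,-200])
planpath([(np.array([x[i],y[i],z[i]]),np.array(R0)@Ro.from_rotvec(rv*(i+1)/n).as_matrix()) for i in range(n)])
E
```

```text
off [[2.7, -2.4, 0.3], [2.6, -2.6, 0.3], [2.5, -2.7, 0.3], [4.5, -1.3, 0.9], [4.4, -1.5, 0.8], [4.3, -1.7, 0.8], [2.8, 1.0, 0.5], [2.9, 0.9, 0.5], [2.9, 0.7, 0.4], [2.9, 0.6, 0.4], [3.0, 0.5, 0.3], [3.0, 0.3, 0.3], [3.0, 0.2, 0.2], [3.0, 0.0, 0.2], [3.0, -0.1, 0.1], [3.0, -0.3, 0.1]]
turn [[0.4, -1.0, 2.8], [0.4, -1.0, 2.8], [0.4, -1.0, 2.8], [0.4, -1.0, 2.8], [0.4, -1.0, 2.8], [0.4, -1.0, 2.8], [0.4, -1.0, 2.8], [0.4, -1.0, 2.8], [0.4, -1.0, 2.8], [0.4, -1.0, 2.8], [0.4, -1.0, 2.8], [0.4, -1.0, 2.8], [0.4, -1.0, 2.8], [0.4, -1.0, 2.8], [0.4, -1.0, 2.8], [0.4, -1.0, 2.8]]
```

```bash
python3 -m pendant '{"offset":[[2.7,-2.4,0.3],[2.6,-2.6,0.3],[2.5,-2.7,0.3],[3.7,-1.3,0.8],[3.7,-1.5,0.8],[3.6,-1.7,0.8],[3.2,0.6,0.5],[3.2,0.6,0.5],[3.2,0.7,0.4],[3,0.6,0.4],[3,0.5,0.3],[3,0.3,0.3],[3,0.2,0.2],[3,0,0.2],[3,-0.1,0.1],[3,-0.3,0.1],[0,0,0],[0,0,0]],"turn":[[0.4,-1,2.8],[0.4,-1,2.8],[0.4,-1,2.8],[0.4,-1,2.8],[0.4,-1,2.8],[0.4,-1,2.8],[0.4,-1,2.8],[0.4,-1,2.8],[0.4,-1,2.8],[0.4,-1,2.8],[0.4,-1,2.8],[0.4,-1,2.8],[0.4,-1,2.8],[0.4,-1,2.8],[0.4,-1,2.8],[0.4,-1,2.8],[0,0,0],[0,0,0]],"grip":[80,60,40,20,0,0,0,0,0,0,0,0,0,0,0,0,0,0]}'
python3 - <<'E'
from geo import *
s=arm.observe(); print(s["eef_pos"].round(1),s["q"].round(2))
for n in ("side","top","wrist"): cv2.imwrite(f"pics/{n}12.png",optics.read_camera(n))
E
```

```text
clock: 21.1
eef_pos: [500.2, -192.9, 375.4]
tool_rot: [[-0.015, -0.012, 1.0], [-1.0, 0.013, -0.015], [-0.013, -1.0, -0.013]]
contact_force: [0.0, 0.7, 0.2]
finger_gap: 0.003
[ 500.2 -192.9  375.4] [ 0.76  0.2  -0.51  1.62  0.09  1.37  0.22]
```

View pics/wrist12.png

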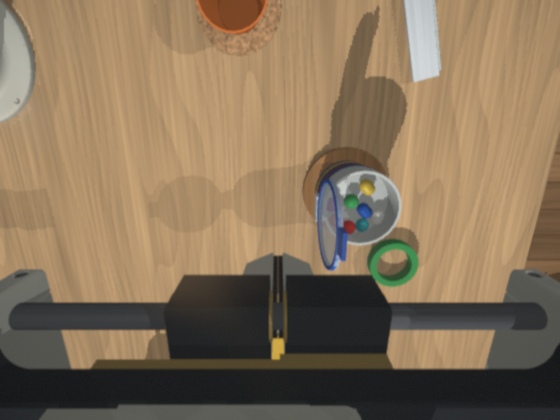

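View pics/side12.png

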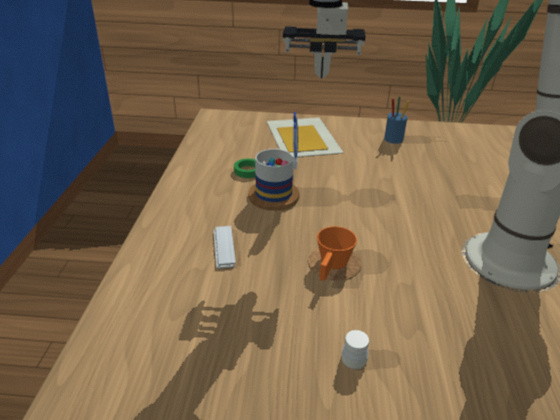

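```bash
python3 - <<'E'
import cv2,numpy as np
a=cv2.imread("pics/wrist12.png")[140:285,290:430]; b=cv2.imread("pics/top12.png")[160:225,320:395]
cv2.imwrite("pics/c12.png",np.hstack([cv2.resize(a,(400,414),interpolation=cv2.INTER_CUBIC),cv2.resize(b,(400,414),interpolation=cv2.INTER_CUBIC)]))
E
```

```text
(no output)
```

View pics/c12.png

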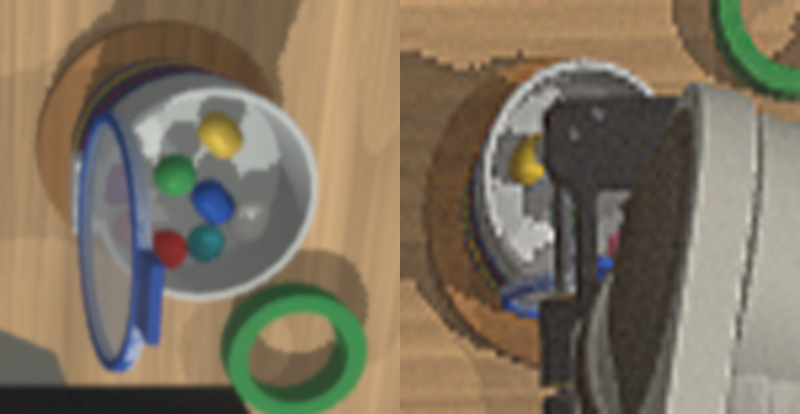

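All eight pieces are seen: yellow, green, blue, red, turquoise, white (crop (250,212)), and purple and pink through the lid. The side view shows the cup upright on the mat. Now I'll close the lid by pushing from behind with shut fingers.

```bash
python3 - <<'E'
from geo import *
R=Rt(0,0); plan([500,-224,228],R,9)
E
```

```text
from [ 501.9 -187.2  376.3] to [ 500 -224  228] turn/row [ 0.07 -0.03 -0.08] |turn| 1.0
[[0.4, 1.6, -0.0], [0.4, 1.6, -0.0], [0.4, 1.6, -0.0], [0.4, 1.6, -0.0], [0.4, 1.6, -0.0], [0.4, 1.6, -0.0], [0.4, 1.6, -0.0], [0.4, 1.6, -0.0], [0.4, 1.6, -0.0]]
```

```bash
python3 -m pendant '{"offset":[[0.4,1.6,0],[0.4,1.6,0],[0.4,1.6,0],[0.4,1.6,0],[0.4,1.6,0],[0.4,1.6,0],[0.4,1.6,0],[0.4,1.6,0],[0.4,1.6,0],[0,0,0],[0,0,0]],"turn":[[0.1,0,-0.1],[0.1,0,-0.1],[0.1,0,-0.1],[0.1,0,-0.1],[0.1,0,-0.1],[0.1,0,-0.1],[0.1,0,-0.1],[0.1,0,-0.1],[0.1,0,-0.1],[0,0,0],[0,0,0]],"grip":[0,0,0,0,0,0,0,0,0,0,0]}'
python3 - <<'E'
from geo import *
cv2.imwrite("pics/side13.png",optics.read_camera("side")[40:250,180:460])
R=Rt(0,0); a=12;r=95
ths=np.linspace(1.45,0.1,14)
planpath([(np.array([550+r*np.cos(t)-a-3*np.sin(t),-224,134+r*np.sin(t)+4*np.cos(t)]),R) for t in ths])
print([(t.round(2),round(550+r*np.cos(t)-a-3*np.sin(t)),round(134+r*np.sin(t)+4*np.cos(t))) for t in ths])
E
```

```text
clock: 22.17
eef_pos: [501.5, -221.7, 232.4]
tool_rot: [[-0.004, 0.004, 1.0], [-1.0, -0.002, -0.004], [0.002, -1.0, 0.004]]
contact_force: [-0.2, 1.1, 1.6]
finger_gap: 0.004
off [[0.2, 0.5, 4.4], [0.0, 0.1, 1.0], [0.0, 0.2, 1.0], [0.0, 0.3, 0.9], [0.0, 0.4, 0.9], [0.0, 0.5, 0.8], [0.0, 0.6, 0.8], [0.0, 0.7, 0.7], [0.0, 0.7, 0.6], [0.0, 0.8, 0.6], [0.0, 0.9, 0.5], [0.0, 0.9, 0.4], [0.0, 0.9, 0.3], [0.0, 1.0, 0.2]]
turn [[-0.4, -0.2, 0.2], [0.0, 0.0, 0.0], [0.0, 0.0, 0.0], [0.0, 0.0, 0.0], [0.0, 0.0, 0.0], [0.0, 0.0, 0.0], [0.0, 0.0, 0.0], [0.0, 0.0, 0.0], [0.0, 0.0, 0.0], [0.0, 0.0, 0.0], [0.0, 0.0, 0.0], [0.0, 0.0, 0.0], [0.0, 0.0, 0.0], [0.0, 0.0, 0.0]]
[(np.float64(1.45), 546, 229), (np.float64(1.35), 556, 228), (np.float64(1.24), 566, 225), (np.float64(1.14), 575, 222), (np.float64(1.03), 584, 218), (np.float64(0.93), 592, 213), (np.float64(0.83), 600, 207), (np.float64(0.72), 607, 200), (np.float64(0.62), 614, 192), (np.float64(0.52), 619, 184), (np.float64(0.41), 624, 176), (np.float64(0.31), 628, 167), (np.float64(0.2), 630, 157), (np.float64(0.1), 632, 147)]
```

View pics/side13.png

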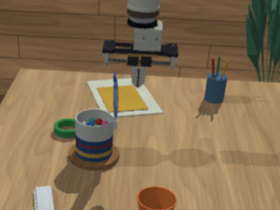

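The fingers are just behind the upright lid. I'll sweep the first half.

```bash
python3 -m pendant '{"offset":[[0,0.1,1.2],[0,0.2,1.6],[0,0.2,1.6],[0,0.1,1.0],[0,0.2,1.0],[0,0.3,0.9],[0,0.4,0.9],[0,0.5,0.8],[0,0.6,0.8],[0,0,0]],"turn":[[0,0,0],[0,0,0],[0,0,0],[0,0,0],[0,0,0],[0,0,0],[0,0,0],[0,0,0],[0,0,0],[0,0,0]],"grip":[0,0,0,0,0,0,0,0,0,0]}'
python3 - <<'E'
from geo import *
cv2.imwrite("pics/side14.png",cv2.resize(optics.read_camera("side")[60:230,200:380],None,fx=3,fy=3))
E
```

```text
clock: 23.05
eef_pos: [600.8, -223.7, 205.9]
tool_rot: [[-0.005, 0.005, 1.0], [-1.0, -0.002, -0.005], [0.002, -1.0, 0.005]]
contact_force: [0.3, 0.0, 0.3]
finger_gap: 0.004
```

View pics/side14.png

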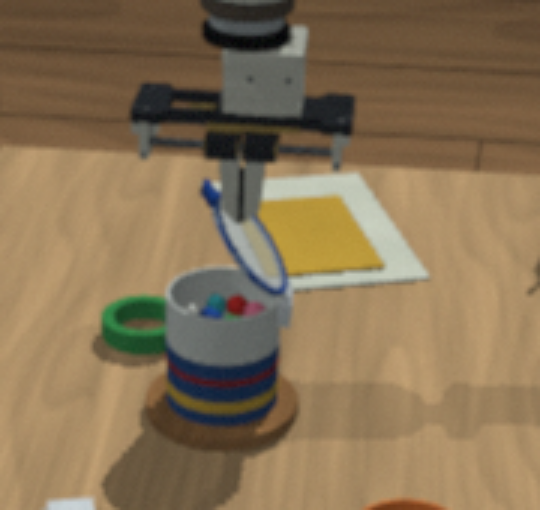

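The lid is following, at about 45–50°. The white bean also shows at crop (197,310). I'll continue down the arc.

```bash
python3 -m pendant '{"offset":[[0,0.7,0.7],[0,0.7,0.6],[0,0.8,0.6],[0,0.9,0.5],[0,0.9,0.4],[0,0.9,0.3],[0,1.0,0.2],[0,0,0],[0,0,0]],"turn":[[0,0,0],[0,0,0],[0,0,0],[0,0,0],[0,0,0],[0,0,0],[0,0,0],[0,0,0],[0,0,0]],"grip":[0,0,0,0,0,0,0,0,0]}'
python3 - <<'E'
from geo import *
cv2.imwrite("pics/side15.png",cv2.resize(optics.read_camera("side")[60:230,200:380],None,fx=3,fy=3))
E
```

```text
clock: 23.85
eef_pos: [632.6, -224.3, 147.4]
tool_rot: [[-0.006, 0.004, 1.0], [-1.0, -0.003, -0.006], [0.003, -1.0, 0.004]]
contact_force: [0.2, 0.2, 0.5]
finger_gap: 0.003
```

View pics/side15.png

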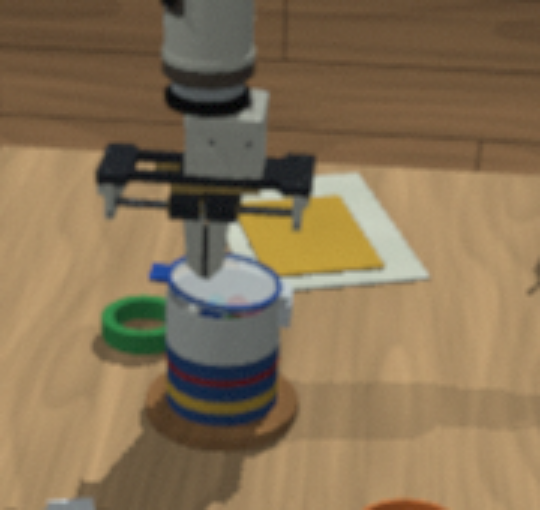

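The lid is nearly shut. I'll press down in small steps, watching the force.

```bash
python3 -m pendant '{"offset":[[0,0.3,0.3],[0,0.3,0.3],[0,0,0]],"turn":[[0,0,0],[0,0,0],[0,0,0]],"grip":[0,0,0]}'; python3 -m pendant '{"offset":[[0,0.2,0.2],[0,0,0]],"turn":[[0,0,0],[0,0,0]],"grip":[0,0]}'
```

```text
clock: 24.15
eef_pos: [640.0, -224.7, 142.8]
tool_rot: [[-0.006, 0.007, 1.0], [-1.0, -0.004, -0.006], [0.003, -1.0, 0.007]]
contact_force: [0.2, -0.2, 0.8]
finger_gap: 0.009
clock: 24.32
eef_pos: [641.8, -224.7, 140.8]
tool_rot: [[-0.006, 0.007, 1.0], [-1.0, -0.003, -0.006], [0.003, -1.0, 0.007]]
contact_force: [-0.5, -0.9, 0.1]
finger_gap: 0.001
```

```bash
python3 -m pendant '{"offset":[[0,0.2,0.2],[0,0,0]],"turn":[[0,0,0],[0,0,0]],"grip":[0,0]}'
```

```text
clock: 24.48
eef_pos: [643.8, -224.7, 138.7]
tool_rot: [[-0.006, 0.007, 1.0], [-1.0, -0.003, -0.006], [0.003, -1.0, 0.007]]
contact_force: [0.3, 0.0, 0.1]
finger_gap: 0.004
```

```bash
python3 -m pendant '{"offset":[[0,0.2,0],[0,0,0]],"turn":[[0,0,0],[0,0,0]],"grip":[0,0]}';python3 -m pendant '{"offset":[[0,0.2,0],[0,0,0]],"turn":[[0,0,0],[0,0,0]],"grip":[0,0]}'; python3 - <<'E'
from geo import *
cv2.imwrite("pics/side16.png",cv2.resize(optics.read_camera("side")[100:210,220:340],None,fx=5,fy=5))
E
```

```text
clock: 24.65
eef_pos: [643.9, -224.7, 137.4]
tool_rot: [[-0.006, 0.007, 1.0], [-1.0, -0.004, -0.006], [0.004, -1.0, 0.007]]
contact_force: [-0.6, 0.5, 1.8]
finger_gap: 0.001
clock: 24.82
eef_pos: [644.0, -224.7, 137.1]
tool_rot: [[-0.006, 0.007, 1.0], [-1.0, -0.004, -0.006], [0.004, -1.0, 0.007]]
contact_force: [-4.3, 0.7, 12.5]
finger_gap: 0.007
```

View pics/side16.png

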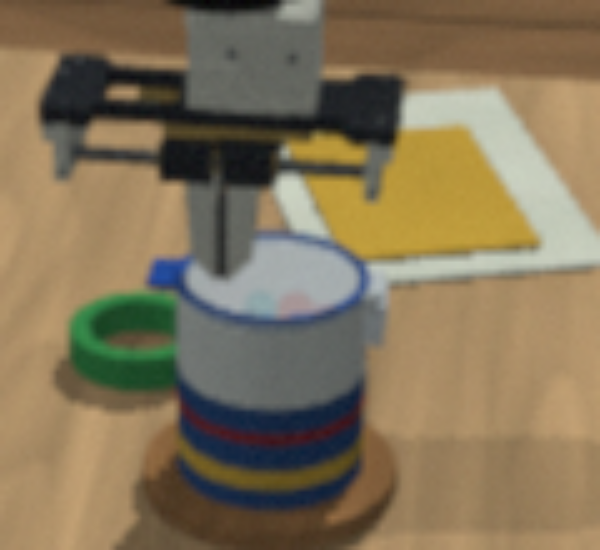

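The force jumped to 12.5 N with no further travel, so the lid is hard on the rim. I'll retreat straight up and move clear.

```bash
python3 -m pendant '{"offset":[[0,-0.5,0],[0,-1,0],[0,-2,0],[0,-3,0],[0,-3,0],[0,-3,0],[0,-3,0],[0,-3,0],[2,-1,-2],[2,0,-3],[2,0,-3],[2,0,-3],[2,0,-3],[1,0,-1],[0,0,0],[0,0,0],[0,0,0]],"turn":[[0,0,0],[0,0,0],[0,0,0],[0,0,0],[0,0,0],[0,0,0],[0,0,0],[0,0,0],[0,0,0],[0,0,0],[0,0,0],[0,0,0],[0,0,0],[0,0,0],[0,0,0],[0,0,0],[0,0,0]],"grip":[0,0,0,0,0,0,0,0,0,0,0,0,0,0,0,0,0]}'
python3 - <<'E'
from geo import *
s=optics.read_camera("side"); t=optics.read_camera("top"); cv2.imwrite("pics/side17.png",s); cv2.imwrite("pics/top17.png",t)
cv2.imwrite("pics/c17.png",np.hstack([cv2.resize(s[130:290,220:380],(400,400),interpolation=cv2.INTER_CUBIC),cv2.resize(t[140:220,310:390],(400,400),interpolation=cv2.INTER_CUBIC)]))
c=cam("top"); 
for x,y,z,r in ((438,57,74,48),):
  P=np.array([proj(c,(x+r*np.cos(a),y+r*np.sin(a),z)) for a in np.linspace(0,6.28,60)]); print(P.min(0),P.max(0))
P=np.array([proj(c,(436+65*np.cos(a),58+65*np.sin(a),4)) for a in np.linspace(0,6.28,60)]); Q=np.array([proj(c,(438+48*np.cos(a),57+48*np.sin(a),74)) for a in np.linspace(0,6.28,60)])
im=cv2.resize(t[200:300,200:320],None,fx=5,fy=5,interpolation=cv2.INTER_CUBIC)
for A in (P,Q): cv2.polylines(im,[np.int32((A-[200,200]+.5)*5)],True,(0,255,0),1)
cv2.imwrite("pics/c17b.png",im)
E
```

```text
clock: 26.28
eef_pos: [492.8, -331.9, 329.7]
tool_rot: [[-0.004, 0.008, 1.0], [-1.0, -0.003, -0.004], [0.003, -1.0, 0.008]]
contact_force: [0.6, 0.4, 0.1]
finger_gap: 0.005
[240.56462381 236.5878015 ] [273.67629679 269.87096811]
```

View pics/c17.png

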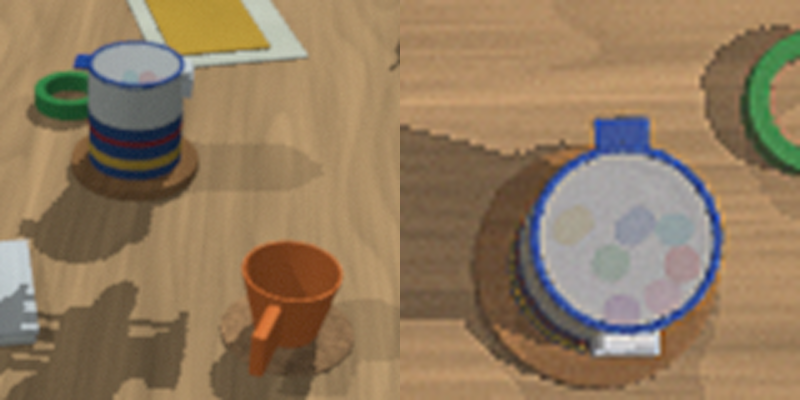

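View pics/c17b.png

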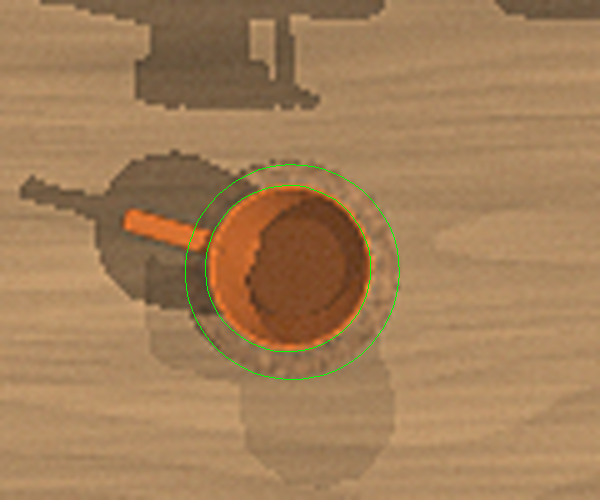

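View pics/top17.png

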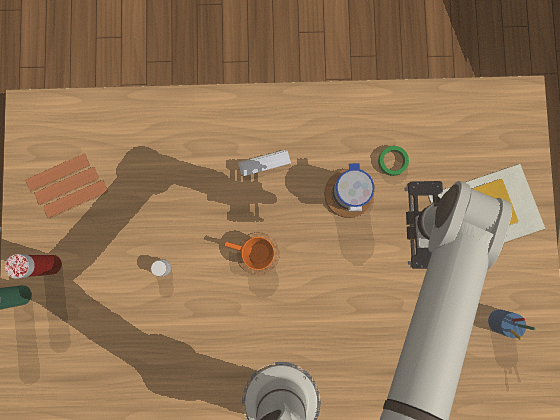

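The lid lies flat over the chamber, with the beads visible through it. The cup is upright and concentric with the mat to within a few millimetres. Mirrors, tape and jar are at their original pixels, and the arm is clear.

```bash
python3 -c "
from station import arm
print(arm.hand_in())"
```

```text
the job is handed in; nothing more can be done
None
```

I poured the glass pieces into the chamber, stood the empty cup on the cork mat, shut the lid, and handed the job in at about 26 s of the 72 s allowed. The hand-in reported no verdict.

- **Pieces:** before the lid was closed, I could make out all eight pieces in the chamber. The white bean is hard to see against the white floor, and it does not show through the closed lid; the other seven do. The cup is empty in the top view, and I saw no stray pieces.
- **Lid:** it lies flat in both views. The downward push ended at a hard stop of 12.5 N with no further travel. I did not measure the lid angle directly.
- **Cup:** it stands upright with its foot about 2–3 mm from the mat's centre, by tool pose and the top image.
- **Bystanders:** the mirror strips, the tape and the jar are at their original places in the top image.
- **Arm:** it was clear of everything at hand-in.
- **Disagreements:** my hand-read points in the side view were up to about 29 mm off the top view for the kaleidoscope (about 10 mm for the cup). Projecting the top-view estimates into the side view brought that down to about 4 mm. The lid also stood at about 1.47 rad, not at its 1.8 stop.

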